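# Open the battery charging locker with its hook key

## Task

Open the battery charging locker with its hook key, so that no hand comes near the cells: push the key's plain foot straight down through the yellow-rimmed slot in the roof until the sprung catch lets the hatch jump ajar. Gripped that way the hook is in the hand, so stand the key back in its slanted stand, let go and take it afresh; then hook it behind the red ring and draw the hatch all the way down to its stop. Finish with the key home in its stand and the hatch left open; the gripper itself must never push on the hatch.

Things in the scene. Friction and masses are not known exactly. Their poses are not given: they have to be found in the camera images.
- locker: Fixed grey steel cabinet, dark plinth, yellow-framed clear hatch: 160 (x) x 220 (y) x 217 (z) mm. Origin: underside, mid-width, 5 mm in front of mid-depth. Own -x is the front (the hatch side, towards the robot), front face at x = -75 mm; z up. Slot, hatch, ring and catch are parts of it.
- slot (a point): Centre of the mouth of the yellow-rimmed slot in the flat roof, 217 mm above the bench. 20 mm (locker x) by 28 mm (locker y), straight down as a chute 56 mm deep; the flat top of the sprung catch (16 x 16 mm) lies 67 mm under this point. The key's plain foot fits, key upright; its hook end does not.
- catch (a joint): Sprung catch, m pressed down: 0 at rest, 0.013 at its stop. It frees the hatch at about 0.010 (some 5 to 8 N) and springs back when let go, by which time the hatch is already ajar.
- hatch: Hatch: yellow frame, clear pane, 186 x 118 x 8 mm. Origin on its hinge axis (level, along own y, at locker x = -74, z = 82 mm); own z up the panel, own -x out of its outer face (at x = 0). Angle of own z from upright: 0 shut, 1.2 rad down on its stop, top edge out to the front. The catch, pressed, throws it to about 0.26; stiff hinges (0.2 N m) hold it wherever left; 2 to 5 N on the ring draw it.
- ring (a point): Middle of the front bar of the red D-shaped pull ring, 95 mm up the panel from the hinge axis and 42 mm out from its face; its axes are the panel's. The ring's plane is square to the panel; the bar is 6 mm wire along the hatch's y, straight for 20 mm. Clear inside: 37 mm from bar to panel, 38 mm side to side.
- stand: Fixed stand: dark base plate 100 x 76 x 8 mm with a square aluminium sleeve (17 mm inside, 34 mm deep, then a flared mouth up to 42 mm along it, about 32 mm wide outside) that leans 30 degrees from upright towards the stand's own +x. Origin: underside of the plate, its middle. Own z up.
- seat (a point): Floor of the stand's sleeve, on the sleeve's axis, 24 mm above the bench, at stand x = -12 mm. The sleeve's axis goes up from here along (0.5, 0, 0.866) in the stand's frame.
- key: Loose hook key, 0.09 to 0.18 kg: 12 mm square steel bar with flat sides, 133 mm long, black band 46-70 mm and red band 100-124 mm from the foot, then an 8 mm round neck to 151 mm with the hook arm. Origin: centre of the plain foot. Own z up the bar to the hook, own +x the way the hook arm points; grip along own y. Starts with its foot at seat, leaning with the sleeve, arm towards stand +x.
- hook (a point): Point inside the key's hook where the ring's bar should lie: 143 mm up the key, 12 mm from its axis on the hook arm's side (the neck's surface is 8 mm from it, the arm's 4 mm). The arm is square to the bar at 151 mm, 8 mm thick with a 10 mm ball end, reaching 23 mm from the bar's axis. Axes as the key's.

How it is judged:
On the way, in this order (a step that is already met when the one before it is completed fails the run):
1. the catch has been pressed and the hatch stands ajar (angle between hatch's own z axis and vertical above 0.15 rad), for 0.1 s.
2. the key is back home in its stand and let go (distance between key and seat below 0.012 m and contact force between the fingers and key below 0.1 N), for 0.2 s.
3. the hatch is drawn down to its stop with the hook still in the ring (angle between hatch's own z axis and vertical above 1.1 rad and distance between hook and ring below 0.025 m), for 0.1 s.
At the end, for the whole second after the job is handed in: The hatch is down within 0.1 rad of its stop, the key stands in its sleeve with its foot within 12 mm of the seat and its hook at the upper end, at rest (angle between hatch's own z axis and vertical above 1.1 rad and distance between key and seat below 0.012 m and linear speed of key below 0.02 m/s and z of hook in the frame of seat above 0.09 m); the robot touches nothing.
It fails at once if the robot itself pushes on the hatch or its ring (contact force between the arm and hatch above 2 N).
It fails at once if the fingers themselves push on the hatch or its ring (contact force between the fingers and hatch above 2 N).
It also fails if it takes over 72 s, if anything falls off the work surface, if the arm or the gripper's body presses on something with over 40 N, if the wrist force passes 120 N, or if a joint passes its speed limit or range.

## Robot

A 6-joint arm with a two-finger parallel gripper is mounted at the origin on a cart in front of the work surface, level with it; the furniture and walls round the work are solid. World frame = base frame: x ahead of the robot, y to its left, z up, the work surface at z = 0. Lengths are in m, angles in rad, forces in N, time in s.
With the tool pointing down it reaches from about 0.275 to 0.725 m from the base axis. Payload 15.9 kg.
Tool frame: the origin (TCP) lies midway between the tips of the shut fingers; the grasp point (between the pads) lies 19 mm behind it; z points along the fingers, y is the line along which they close (so a half turn about z gives the same grasp; the last joint's range is limited). The gripper opens to 85 mm and grips with 20 to 120 N. Pads are 22 mm wide; open, the fingers measure 114 mm over their backs; the gripper's body (76 mm by 85 mm) begins 54 mm behind the grasp point. The pads swing forward as they close: fully open they stand 13 mm farther back than shut.
Start: joints at [-1.299, 0.213, -0.034, 1.323, 0, 1.571], TCP at [0.134, -0.482, 0.231] pointing down, gripper open.
Joint ranges: [-2.98, 2.98], [-0.74, 1.72], [-1.14, 1.35], [-2.1, 2.04], [-1.57, 1.44], [-3.14, 3.14]. Speed limits (rad/s): [1.89, 1.89, 2.39, 2.57, 3.14, 3.14].

## Interface

Orientations are given as a unit quaternion [x, y, z, w].
In Python, from plant import arm gives the robot as it stands.
- The arm moves only by the shell command python3 jog.py 'ROWS' [OPENING]. ROWS is rows parted by semicolons, their numbers by spaces, 1 to 5 of them, each of 6 numbers: dx, dy, dz in m, then a rotation vector rx, ry, rz in rad; each row is the pose to reach, as a shift and turn from the pose commanded when the command began, along the tool's axes at that moment; what a row does not reach only later rows make up. A row lasts 1/12 s, in which the tool goes at most 0.0417 m and 0.125 rad, less where a joint would pass 70% of its speed; a pose out of reach is approached as far as the arm can. OPENING is the finger opening in m, set as the command begins (- or left out keeps the last). The fingers move at their own pace and stop on an object; the grip force is fixed at half the most. Time passes only in rows, so rows that do not move let the fingers close. It prints the time, the measured TCP pose, the force, the opening and the grip force at its end.
- arm.sense(): the state, without advancing time (a new reading comes with each control period).
- arm.capture(name): name is "side" or "top"; returns a dict with "frame" (480x640x3 uint8, red, green, blue), "camera_matrix" (3x3 intrinsics, pixels), "world_from_camera" (4x4, takes a point from camera to world coordinates). Camera axes: x right, y down, z forward; pixel columns grow to the right and rows downward; lengths in m; the calibration is good to about 2 mm. A picture is of the moment at which its call begins. There is no depth.
- arm.hand_in(): hands the job in; it is judged then, once.
The state is a dict: "t": time; "qpos": joint angles; "qd": joint speeds; "effort": joint torques, N m; "tool_pos": TCP position; "ee_rot": TCP orientation; "force": force on the tool from outside, world axes, zero at the start; "moment": the same for the moment, N m; "grip_width": finger opening in m; "grasp_force": force on a finger pad.
Only numpy, scipy, OpenCV 4.12 (cv2) and the standard library are available. Lean on these libraries where they do the work, as an engineer would, in place of code of your own. Each camera call takes 0.05 s, during which the arm holds its last target. There are 200 camera calls.

## Working session

There is one attempt and no reset: what is moved stays moved. The work goes in short steps, Python scripts to look and compute and a shell command to move; the robot and the scene stay as the last step left them, time stands still between calls to the robot, and variables do not carry over. Pictures are saved under pics/ and viewed, at most 10 in all, crops included, and the job is handed in when it is done.

```bash
ls; mkdir -p pics; python3 - <<'E'
from plant import arm
import cv2,numpy as np
for n in("side","top"):
    c=arm.capture(n);cv2.imwrite(f"pics/{n}0.png",c["frame"][:,:,::-1]);print(n,c["camera_matrix"].tolist(),np.round(c["world_from_camera"],4).tolist())
s=arm.sense();print({k:np.round(v,3).tolist() for k,v in s.items()})
E
```

```text
jog.py
pics
plant.py
side [[524.0722092002602, 0.0, 322.2312395755421], [0.0, 524.0722092002602, 235.03462955694803], [0.0, 0.0, 1.0]] [[-1.0, 0.0006, 0.0091, 0.5909], [-0.0082, 0.3723, -0.9281, 0.9044], [-0.0039, -0.9281, -0.3722, 0.5477], [0.0, 0.0, 0.0, 1.0]]
top [[547.2091927895293, 0.0, 324.68312607040906], [0.0, 547.2091927895293, 249.26325536077513], [0.0, 0.0, 1.0]] [[-0.2875, -0.9374, 0.1966, 0.4114], [-0.9578, 0.281, -0.0608, -0.0494], [0.0017, -0.2058, -0.9786, 1.0753], [0.0, 0.0, 0.0, 1.0]]
{'t': 0.1, 'qpos': [-1.299, 0.213, -0.035, 1.324, 0.0, 1.571], 'qd': [-0.001, 0.002, 0.001, -0.001, -0.0, 0.001], 'effort': [-0.001, -68.725, 48.781, 0.012, -0.0, -0.0], 'tool_pos': [0.134, -0.481, 0.231], 'ee_rot': [0.991, 0.135, -0.0, -0.0], 'force': [-0.798, 0.207, -0.477], 'moment': [0.01, 0.023, -0.041], 'grasp_force': 0.0, 'grip_width': 0.086}
```

View pics/side0.png

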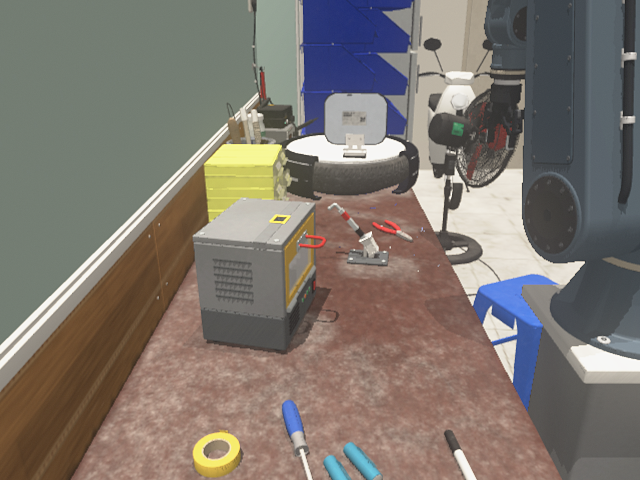

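View pics/top0.png

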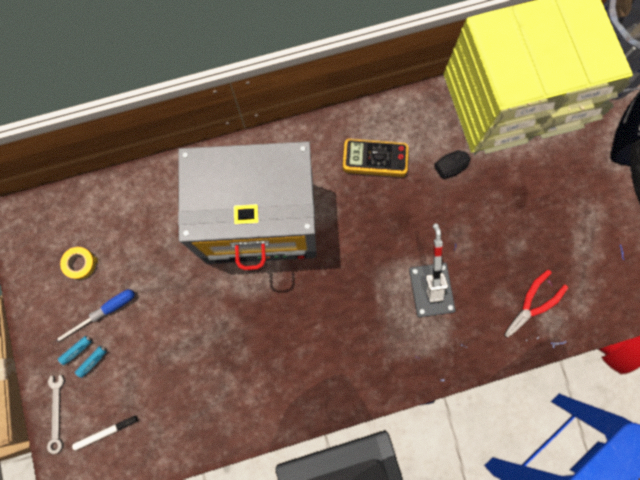

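Side view: locker with the slot at (281,219), ring at (315,241) and key in its stand at (355,235). Top view: slot at (246,214), ring bar at about (250,268), stand at (433,290), hook at (437,228), with the key leaning away from the robot.

```bash
cat > h.py <<'E'
import cv2,numpy as np
from plant import arm
from scipy.spatial.transform import Rotation as R
def ray(c,uv):
    K=np.array(c["camera_matrix"]);T=np.array(c["world_from_camera"])
    d=T[:3,:3]@np.linalg.solve(K,[uv[0],uv[1],1]);return T[:3,3],d/np.linalg.norm(d)
def onz(c,uv,z):
    o,d=ray(c,uv);return o+d*(z-o[2])/d[2]
def tri(c1,u1,c2,u2):
    A=np.zeros((3,3));b=np.zeros(3);L=[ray(c1,u1),ray(c2,u2)]
    for o,d in L:
        P=np.eye(3)-np.outer(d,d);A+=P;b+=P@o
    p=np.linalg.solve(A,b);return p,[np.linalg.norm((np.eye(3)-np.outer(d,d))@(p-o)) for o,d in L]
def proj(c,p):
    T=np.linalg.inv(np.array(c["world_from_camera"]));q=np.array(c["camera_matrix"])@(T[:3,:3]@p+T[:3,3]);return q[:2]/q[2]
def blobs(c,lo,hi,box=None,amin=15):
    f=cv2.cvtColor(c["frame"],cv2.COLOR_RGB2HSV);m=cv2.inRange(f,np.array(lo),np.array(hi))
    if box:
        k=np.zeros_like(m);x0,y0,x1,y1=box;k[y0:y1,x0:x1]=255;m&=k
    n,l,s,ce=cv2.connectedComponentsWithStats(m)
    return m,[(ce[i].round(1).tolist(),s[i].tolist()) for i in range(1,n) if s[i][4]>=amin]
def pose():
    s=arm.sense();return np.array(s["tool_pos"]),R.from_quat(s["ee_rot"]),s
E
python3 - <<'E'
from h import *
t=arm.capture("top");s=arm.capture("side")
print("yel top",blobs(t,(22,120,120),(35,255,255),(170,190,320,260))[1]);print("yel side",blobs(s,(22,120,120),(35,255,255),(190,190,330,320))[1])
print("red top",blobs(t,(0,150,90),(8,255,255),(220,220,480,300))[1]);print("red side",blobs(s,(0,150,90),(8,255,255),(290,190,370,280),5)[1])
a=t["frame"][200:330,395:475];b=s["frame"][190:275,320:405];d=t["frame"][130:280,165:330]
a=cv2.resize(a,None,fx=4,fy=4,interpolation=3)[:500];b=cv2.resize(b,(425,425),interpolation=3)
o=np.zeros((525,760,3),np.uint8);o[:500,:320]=a;o[:425,325:750]=b
cv2.imwrite("pics/crop.png",o[:,:,::-1])
cv2.imwrite("pics/crop2.png",cv2.resize(d,None,fx=4,fy=4,interpolation=3)[:,:,::-1])
E
```

```text
yel top [([246.2, 213.8], [234, 205, 24, 19, 250])]
yel side [([230.4, 198.8], [206, 190, 68, 32, 956]), ([279.4, 219.0], [269, 215, 21, 9, 81])]
red top [([250.0, 259.8], [235, 244, 32, 27, 301]), ([437.5, 251.1], [433, 247, 10, 9, 77])]
red side [([345.5, 215.8], [342, 212, 8, 8, 37]), ([314.0, 241.5], [299, 235, 27, 13, 134])]
```

View pics/crop.png

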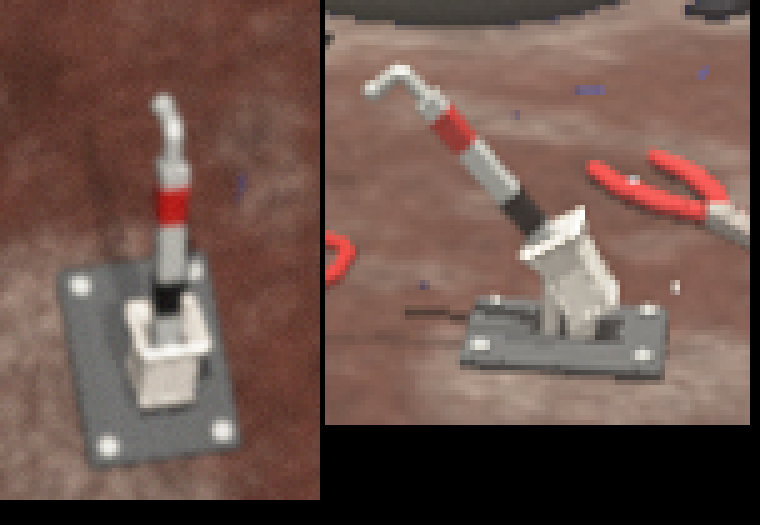

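View pics/crop2.png

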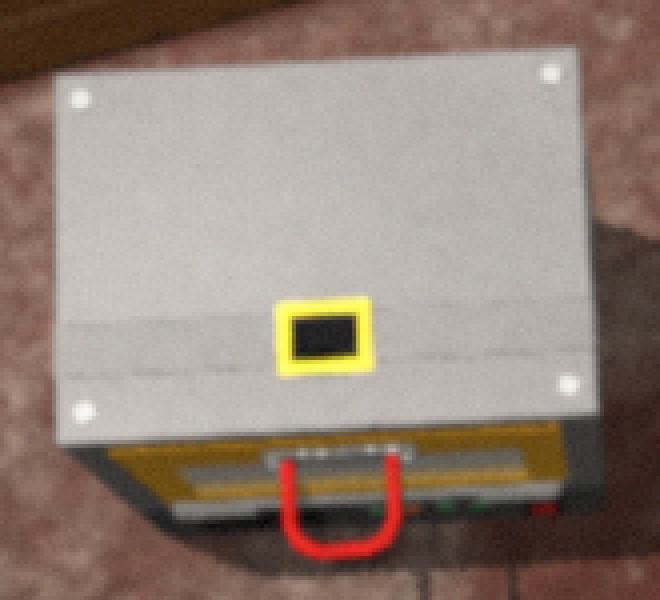

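The crops show a clean roof outline with the slot and red ring, and the stand plate corners. The key leans along the plate's long axis with its hook arm pointing away and down.

```bash
python3 - <<'E'
from h import *
t=arm.capture("top");s=arm.capture("side")
roof=[onz(t,p,.217) for p in[(178.8,148.3),(309.5,141.8),(314.3,233.3),(179.3,240.8)]]
print("roof",np.round(roof,4).tolist())
e=[np.linalg.norm(roof[i]-roof[(i+1)%4]) for i in range(4)];print(np.round(e,4))
# locker x: from front (BL,BR) to back
x=(roof[0]+roof[1]-roof[2]-roof[3]);print("yaw x",np.degrees(np.arctan2(x[1],x[0])))
y=(roof[0]+roof[3]-roof[1]-roof[2]);print("yaw y-90",np.degrees(np.arctan2(y[1],y[0]))-90)
print("slot",onz(t,(246.2,213.8),.217),"side",onz(s,(279.4,219),.217),"tri",tri(t,(246.2,213.8),s,(279.4,219)))
pl=[onz(t,p,.008) for p in[(410,267.5),(446.3,263.8),(455,310.8),(418.8,316.8)]]
sc=[onz(t,p,.008) for p in[(415,271.8),(443.8,267.5),(450.5,307.8),(422,311.5)]]
for q in(pl,sc):
    x=q[0]+q[1]-q[2]-q[3];y=q[0]+q[3]-q[1]-q[2];c=np.mean(q,0)
    print("stand",c.round(4),np.degrees([np.arctan2(x[1],x[0]),np.arctan2(-y[0],y[1])]),np.linalg.norm(x)/2,np.linalg.norm(y)/2)
print("red",tri(t,(437.5,251.1),s,(345.5,215.8)))
c=np.mean([np.mean(pl,0),np.mean(sc,0)],0)
print("ringbar", tri(t,(250,266.5),s,(324,241)))
E
```

```text
roof [[0.8184, 0.0807, 0.217], [0.767, -0.1312, 0.217], [0.6139, -0.0943, 0.217], [0.6643, 0.1171, 0.217]]
[0.2181 0.1575 0.2173 0.1583]
yaw x -13.421241715429975
yaw y-90 -13.522914308450567
slot [0.6768752  0.00247546 0.217     ] side [6.78295337e-01 6.12235741e-04 2.17000000e-01] tri (array([0.67745679, 0.00244906, 0.21746411]), [np.float64(0.0006928345101770963), np.float64(0.0006928345101769253)])
stand [ 0.4878 -0.2953  0.008 ] [-8.72439508 -9.10293407] 0.09605200605244617 0.0722258234344216
stand [ 0.4876 -0.2959  0.008 ] [-9.3288437  -8.73593265] 0.07968773161245889 0.05714754846329278
red (array([ 0.54442039, -0.30222284,  0.114124  ]), [np.float64(0.0012218577205115066), np.float64(0.0012218577205115517)])
ringbar (array([0.59736373, 0.02204747, 0.18233272]), [np.float64(0.0010361136269925696), np.float64(0.0010361136269928068)])
```

```bash
python3 - <<'E'
from h import *
t=arm.capture("top");s=arm.capture("side")
pts={"red112":((437.5,251.1),(345.5,215.8)),"black58":((437,274.5),(359.4,232.4)),"collar133":((438,241),(340.5,210))}
P={k:tri(t,*[v[0]],s,v[1]) for k,v in pts.items()}
for k,v in P.items():print(k,v[0].round(4),v[1][0].round(4))
a=np.radians(-9);X=np.array([np.cos(a),np.sin(a),0]);seat=np.array([.4877,-.2956,0])-.012*X+[0,0,.024]
for tilt in(30,34,38):
    th=np.radians(tilt);ax=np.sin(th)*X+[0,0,np.cos(th)]
    print(tilt,[(d,(seat+ax*d).round(4).tolist(),proj(t,seat+ax*d).round(1).tolist(),proj(s,seat+ax*d).round(1).tolist()) for d in(.058,.112,.133)])
E
```

```text
red112 [ 0.5444 -0.3022  0.1141] 0.0012
black58 [ 0.5091 -0.2979  0.0721] 0.0019
collar133 [ 0.5581 -0.3051  0.1284] 0.0002
30 [(0.058, [0.5045, -0.2983, 0.0742], [438.0, 275.7], [362.0, 231.7]), (0.112, [0.5312, -0.3025, 0.121], [440.7, 256.6], [351.5, 213.2]), (0.133, [0.5415, -0.3041, 0.1392], [441.8, 248.8], [347.3, 205.9])]
34 [(0.058, [0.5079, -0.2988, 0.0721], [437.5, 274.0], [360.6, 232.4]), (0.112, [0.5377, -0.3035, 0.1169], [439.6, 253.4], [348.7, 214.7]), (0.133, [0.5493, -0.3054, 0.1343], [440.5, 245.0], [344.0, 207.7])]
38 [(0.058, [0.5111, -0.2993, 0.0697], [436.9, 272.5], [359.3, 233.2]), (0.112, [0.544, -0.3045, 0.1123], [438.4, 250.5], [346.1, 216.3]), (0.133, [0.5567, -0.3065, 0.1288], [439.1, 241.6], [341.0, 209.6])]
```

```bash
cat >> h.py <<'E'
from scipy.spatial.transform import Slerp
def frame(z,y):
    z=np.array(z,float);z/=np.linalg.norm(z);y=np.array(y,float);y-=z*(y@z);y/=np.linalg.norm(y);return R.from_matrix(np.c_[np.cross(y,z),y,z])
def rel(p0,R0,p,Rt):
    print(np.r_[R0.inv().apply(p-p0).round(4),(R0.inv()*Rt).as_rotvec().round(3)].tolist())
def plan(*wps,start=None):
    p0,R0=start or pose()[:2]
    for p,Rt in wps:
        p=np.array(p);a=(R0.inv()*Rt).magnitude();n=int(np.ceil(max(np.linalg.norm(p-p0)/.2,a/.6,1e-6)))
        S=Slerp([0,1],R.concatenate([R0,Rt]));q,Q=p0,R0
        for i in range(1,n+1):
            f=i/n;pn,Rn=p0+(p-p0)*f,S(f);rel(q,Q,pn,Rn);q,Q=pn,Rn
        p0,R0=p,Rt;print("--")
def st():
    p,r,s=pose();print("t",round(s["t"],2),"p",p.round(4),"z",r.apply([0,0,1]).round(3),"y",r.apply([0,1,0]).round(3),"q",np.round(s["qpos"],2),"F",np.round(s["force"],1),"w",round(s["grip_width"],4),round(s["grasp_force"],1))
A=np.radians(-9);SX=np.array([np.cos(A),np.sin(A),0]);SY=np.array([-np.sin(A),np.cos(A),0])
SEAT=np.array([.4877,-.2956,0])-.012*SX+[0,0,.024];SAX=.5*SX+[0,0,.866]
B=np.radians(-13.47);LX=np.array([np.cos(B),np.sin(B),0]);LY=np.array([-np.sin(B),np.cos(B),0]);LO=np.array([.711,-.0057,0])
SLOT=np.array([.6772,.0022,.217])
Z=np.array([0,0,1.])
E
python3 - <<'E'
from h import *
G=frame([0,0,-1],-SY)
plan(([.5466,-.3039,.24],G),([.5466,-.3039,.095],G))
E
```

```text
[0.1483, -0.0201, -0.0029, -0.0, 0.0, 0.143]
[0.1439, -0.0411, -0.0029, -0.0, 0.0, 0.143]
[0.1366, -0.0612, -0.0029, -0.0, 0.0, 0.143]
--
[0.0, 0.0, 0.145, 0.0, 0.0, 0.0]
--
```

```bash
r="";python3 jog.py '.037 -.005 0 0 0 .036;.074 -.01 -.001 0 0 .072;.111 -.015 -.002 0 0 .107;.148 -.02 -.003 0 0 .143' .085
python3 jog.py '.036 -.01 0 0 0 .036;.072 -.02 -.001 0 0 .072;.108 -.03 -.002 0 0 .107;.144 -.041 -.003 0 0 .143'
python3 jog.py '.034 -.015 0 0 0 .036;.068 -.03 -.001 0 0 .072;.102 -.045 -.002 0 0 .107;.1366 -.061 -.003 0 0 .143;.1366 -.061 -.003 0 0 .143'
python3 -c "
from h import *
st();plan(([.5466,-.3039,.095],frame([0,0,-1],-SY)))"
```

```text
t: 0.73
tool_pos: [0.2726, -0.4218, 0.2344]
ee_rot: [0.998, 0.063, 0.0, 0.0]
force: [0.1, 0.1, 0.1]
grip_width: 0.0848
grasp_force: 0.0
t: 1.07
tool_pos: [0.4105, -0.3624, 0.2374]
ee_rot: [1.0, -0.008, 0.0, 0.0]
force: [0.1, -0.5, -0.3]
grip_width: 0.0849
grasp_force: 0.0
t: 1.48
tool_pos: [0.551, -0.3011, 0.239]
ee_rot: [0.997, -0.078, -0.0, -0.001]
force: [-0.1, 0.9, -0.1]
grip_width: 0.0852
grasp_force: 0.0
t 1.48 p [ 0.551  -0.3011  0.239 ] z [ 0.     0.001 -1.   ] y [-0.155 -0.988 -0.001] q [-0.5   0.49  0.38  1.46  0.    2.8 ] F [-0.1  0.9 -0.1] w 0.0852 0.0
[-0.0039, 0.0036, 0.144, -0.001, 0.0, 0.002]
--
```

```bash
for i in 1 2 3 4 5; do python3 jog.py '0 0 0 0 0 -.125;0 0 0 0 0 -.25;0 0 0 0 0 -.375;0 0 0 0 0 -.5;0 0 0 0 0 -.625' >/dev/null;done
python3 -c "
from h import *
st();plan(([.5466,-.3039,.095],frame([0,0,-1],SY)))"
```

```text
t 3.57 p [ 0.5463 -0.3045  0.2402] z [-0.  0. -1.] y [0.167 0.986 0.   ] q [-0.51  0.49  0.38  1.46 -0.   -0.34] F [-0.2 -0.7  0.6] w 0.0853 0.0
[-0.0002, 0.0006, 0.1452, 0.0, -0.0, -0.011]
--
```

```bash
python3 jog.py '0 0 .04 0 0 -.01;0 0 .08 0 0 -.01;0 0 .12 0 0 -.01;0 .0005 .145 0 0 -.01;0 .0005 .145 0 0 -.01' 
python3 jog.py '0 0 0 0 0 0;0 0 0 0 0 0;0 0 0 0 0 0;0 0 0 0 0 0;0 0 0 0 0 0' .005;python3 jog.py '0 0 0 0 0 0;0 0 0 0 0 0;0 0 0 0 0 0;0 0 0 0 0 0' 
python3 -c "
from h import *
st()
for n in('top','side'):
  c=arm.capture(n);u=proj(c,[.54,-.3,.12]).astype(int);print(u);f=c['frame'][u[1]-60:u[1]+60,u[0]-60:u[0]+60];globals()[n]=cv2.resize(f,(400,400),interpolation=3)
cv2.imwrite('pics/g1.png',np.hstack([top,side])[:,:,::-1])"
```

```text
t: 3.98
tool_pos: [0.5435, -0.3023, 0.0898]
ee_rot: [0.082, 0.997, 0.002, -0.004]
force: [-1.2, 1.1, -0.7]
grip_width: 0.0848
grasp_force: 0.0
t: 4.4
tool_pos: [0.5472, -0.3043, 0.0967]
ee_rot: [0.082, 0.997, -0.0, 0.001]
force: [0.5, 0.5, -0.5]
grip_width: 0.025
grasp_force: 0.0
t: 4.73
tool_pos: [0.547, -0.3042, 0.096]
ee_rot: [0.082, 0.997, -0.0, 0.001]
force: [1.9, -0.8, 6.2]
grip_width: 0.0111
grasp_force: 58.6
t 4.73 p [ 0.547  -0.3042  0.096 ] z [ 0.001 -0.001 -1.   ] y [ 0.163  0.987 -0.   ] q [-0.51  0.52  0.07  1.11  0.   -0.34] F [ 1.9 -0.8  6.2] w 0.0111 58.6
[437 252]
[347 213]
```

View pics/g1.png

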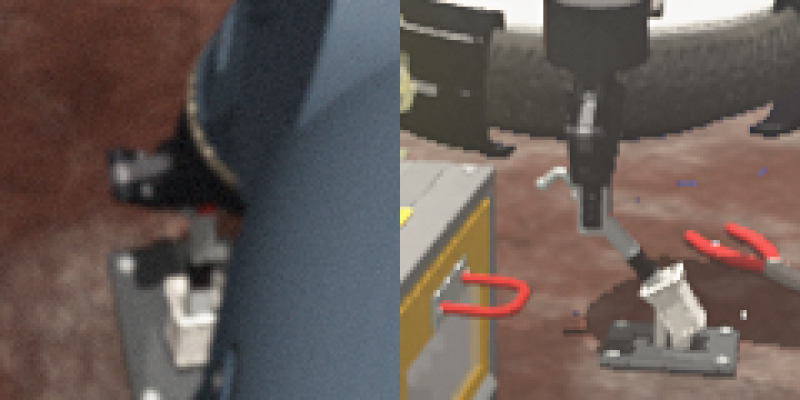

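```bash
python3 jog.py '-.01 0 -.0173 0 0 0;-.02 0 -.0346 0 0 0;-.035 0 -.0606 0 0 0;-.05 0 -.0866 0 0 0'
python3 jog.py '0 0 -.03 0 -.12 0;0 0 -.06 0 -.24 0;0 0 -.09 0 -.36 0;0 0 -.12 0 -.48 0;0 0 -.15 0 -.6 0'
python3 jog.py '0 0 0 0 -.07 0;0 0 0 0 -.07 0;0 0 0 0 -.07 0'
python3 -c "
from h import *
st()
p,r,_=pose();g=p-.019*r.apply(Z)
for n in('top','side'):
  c=arm.capture(n);u=proj(c,g-[0,0,.05]).astype(int);print(u-60);f=c['frame'][max(u[1]-60,0):u[1]+60,u[0]-60:u[0]+60];globals()[n]=cv2.resize(f,(400,400),interpolation=3)
cv2.imwrite('pics/g2.png',np.hstack([top,side])[:,:,::-1])"
```

```text
t: 5.17
tool_pos: [0.5955, -0.3118, 0.1825]
ee_rot: [0.082, 0.997, 0.0, -0.001]
force: [1.3, -1.0, -1.7]
grip_width: 0.0111
grasp_force: 58.7
t: 5.58
tool_pos: [0.5957, -0.312, 0.3344]
ee_rot: [0.078, 0.952, -0.025, 0.296]
force: [1.3, -0.5, -1.1]
grip_width: 0.0108
grasp_force: 58.7
t: 5.83
tool_pos: [0.5943, -0.3117, 0.3308]
ee_rot: [0.078, 0.942, -0.026, 0.324]
force: [-0.1, 0.3, -2.3]
grip_width: 0.0111
grasp_force: 58.9
t 5.83 p [ 0.5943 -0.3117  0.3308] z [ 0.607 -0.1   -0.788] y [0.164 0.986 0.001] q [-0.61  0.03 -0.23  0.7   0.27 -0.36] F [-0.1  0.3 -2.3] w 0.0111 58.9
[398 139]
[270  81]
```

View pics/g2.png

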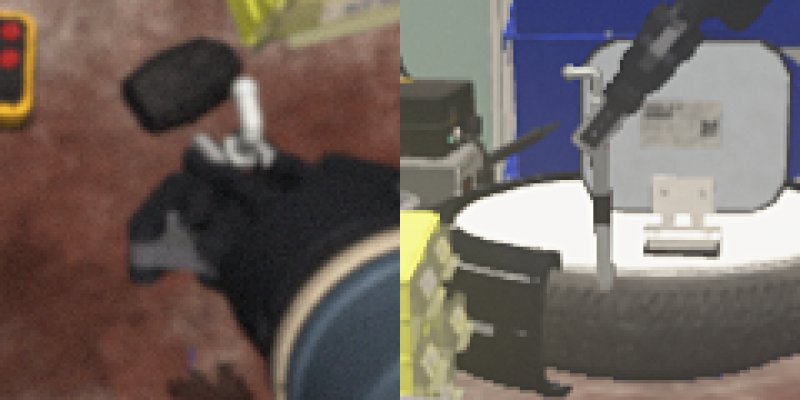

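The key hangs nearly upright in the grip. In the side view its black band is at about (330,143) and its foot at about (331.5,167).

```bash
python3 - <<'E'
from h import *
s=arm.capture("side");p,r,_=pose();g=p-.019*r.apply(Z);print("grip",g.round(4))
im=s["frame"].astype(int)
def onplane(uv):
    o,d=ray(s,uv);n=r.apply([0,1,0]);return o+d*((g-o)@n)/(d@n)
for v in range(125,172,3):
    row=im[v,318:346];print(v,' '.join(str(x) for x in row.sum(1)//3))
for d in(.058,0):print(proj(s,g-[0,0,.115-d]))
E
```

```text
grip [ 0.5851 -0.3104  0.3465]
125 84 84 83 83 84 99 127 128 116 100 96 126 128 114 118 178 176 174 174 174 174 173 173 171 166 169 171 170
128 83 84 85 85 84 78 97 161 168 122 126 128 127 118 122 178 176 176 175 174 174 172 171 171 170 172 172 173
131 87 86 85 86 87 80 96 160 164 107 126 127 128 123 135 176 173 173 173 174 174 174 172 171 172 172 174 174
134 51 49 50 56 69 69 83 136 164 96 127 127 129 124 137 175 173 171 173 172 173 172 172 172 175 174 175 181
137 246 246 246 246 246 247 249 222 83 92 129 129 129 127 139 176 174 173 173 171 171 173 173 174 174 175 168 162
140 246 245 245 245 245 245 246 248 251 112 55 64 63 60 109 180 177 175 174 174 175 175 175 175 175 175 168 164
143 245 245 245 245 245 245 245 246 249 253 52 64 68 65 66 100 138 136 140 147 145 144 143 144 145 145 141 152
146 245 245 245 245 245 245 245 246 249 253 53 64 65 66 58 185 254 248 247 248 248 248 248 248 248 248 248 248
149 245 245 245 245 245 245 245 246 248 250 144 148 152 149 127 193 251 246 245 245 245 245 245 246 244 182 169 176
152 245 245 245 245 245 245 245 245 247 249 134 144 148 150 134 190 251 246 245 245 245 245 246 246 247 241 217 225
155 247 247 246 246 246 246 246 246 248 249 134 145 147 148 136 192 251 246 245 245 245 245 246 248 249 98 111 153
158 186 253 247 246 246 246 246 246 247 249 223 140 145 149 136 199 251 247 246 246 246 246 246 246 247 246 249 248
161 123 196 186 192 192 197 193 198 207 209 198 141 144 148 139 154 218 215 216 221 229 229 229 229 229 229 229 225
164 120 118 115 118 122 123 122 126 126 124 131 146 145 147 146 133 119 122 122 124 127 129 130 130 130 133 134 135
167 104 106 94 93 98 106 112 107 103 103 111 112 116 121 125 108 99 98 98 100 103 104 105 105 106 104 106 110
170 89 88 88 92 90 89 85 82 90 95 91 87 85 93 98 97 93 93 96 97 97 95 91 90 95 97 94 87
[329.40827804 143.99673935]
[329.38005668 168.23266795]
```

```bash
python3 - <<'E'
from h import *
th=np.radians(40);tz=np.sin(th)*LX-np.cos(th)*Z;F=frame(tz,LY)
tcp=lambda h:SLOT+(.115+h)*Z+.019*tz
p,r,_=pose()
plan((p+[0,0,.06],r),(tcp(.045),F))
E
```

```text
[-0.037, 0.0, -0.0473, 0.0, 0.0, 0.0]
--
[-0.007, 0.1613, 0.0239, 0.023, -0.017, 0.028]
[-0.0021, 0.1619, 0.0204, 0.023, -0.017, 0.028]
--
```

```bash
python3 jog.py '-.018 0 -.024 0 0 0;-.037 0 -.0473 0 0 0'
python3 jog.py '-.002 .04 .006 .006 -.004 .007;-.004 .08 .012 .012 -.008 .014;-.006 .12 .018 .018 -.013 .021;-.007 .1613 .0239 .023 -.017 .028'
python3 jog.py '-.001 .04 .005 .006 -.004 .007;-.001 .08 .01 .012 -.008 .014;-.002 .12 .015 .018 -.013 .021;-.0021 .1619 .0204 .023 -.017 .028;-.0021 .1619 .0204 .023 -.017 .028'
python3 jog.py '0 0 0 0 0 0;0 0 0 0 0 0'
python3 - <<'E'
from h import *
st()
th=np.radians(40);tz=np.sin(th)*LX-np.cos(th)*Z;F=frame(tz,LY)
tcp=lambda h:SLOT+(.115+h)*Z+.019*tz
plan((tcp(.045),F))
p,r,_=pose();g=p-.019*r.apply(Z)
for n in('top','side'):
  c=arm.capture(n);u=proj(c,g-[0,0,.1]).astype(int);print(n,u-50,proj(c,SLOT));f=c['frame'][max(u[1]-50,0):u[1]+50,u[0]-50:u[0]+50];globals()[n]=cv2.resize(f,(400,400),interpolation=3)
  if n=='side':
    for d in(.058,.03,0):print(proj(c,g-[0,0,.115-d]))
cv2.imwrite('pics/g3.png',np.hstack([top,side])[:,:,::-1])
E
```

```text
t: 6.15
tool_pos: [0.5958, -0.3116, 0.39]
ee_rot: [0.077, 0.943, -0.025, 0.323]
force: [0.2, -0.7, -0.4]
grip_width: 0.0111
grasp_force: 58.7
t: 6.48
tool_pos: [0.6433, -0.1549, 0.3774]
ee_rot: [0.094, 0.938, -0.034, 0.333]
force: [1.2, -0.4, -1.6]
grip_width: 0.0107
grasp_force: 59.0
t: 6.9
tool_pos: [0.6903, 0.0071, 0.3609]
ee_rot: [0.108, 0.934, -0.039, 0.339]
force: [-0.2, -0.7, -2.2]
grip_width: 0.011
grasp_force: 59.2
t: 7.07
tool_pos: [0.6891, 0.0002, 0.3623]
ee_rot: [0.11, 0.933, -0.041, 0.34]
force: [-0.2, -0.8, -1.0]
grip_width: 0.0105
grasp_force: 59.2
t 7.07 p [6.891e-01 2.000e-04 3.623e-01] z [ 0.625 -0.151 -0.766] y [ 0.233  0.973 -0.001] q [ 0.1   0.02 -0.19  0.69 -0.21  0.26] F [-0.2 -0.8 -1. ] w 0.0105 59.2
[-0.0002, -0.0008, 0.0, -0.001, 0.001, 0.001]
--
top [190 153] [246.31202964 213.56817542]
side [228 138] [279.92399138 219.29714269]
[277.88304282 164.55016428]
[278.44073549 179.94262237]
[279.02459319 196.05724225]
```

View pics/g3.png

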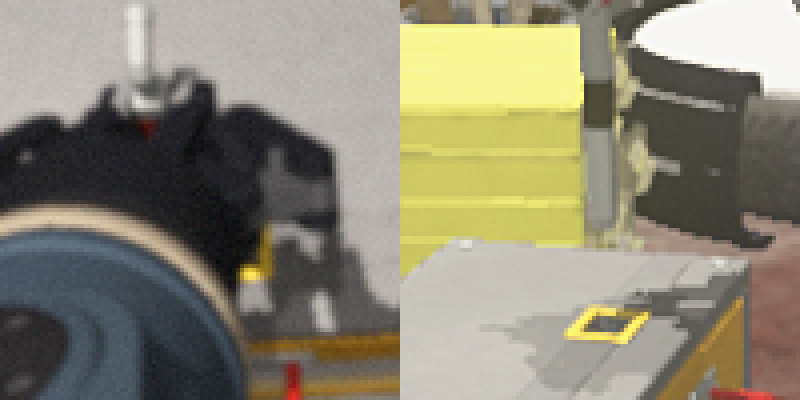

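Side view: the foot at (278.5,195) hangs directly above the slot at (280,219), and the key is upright. It can go in.

```bash
python3 jog.py '.0096 -.0008 .0115 0 0 0;.0193 -.0008 .023 0 0 0;.0289 -.0008 .0345 0 0 0;.0353 -.0008 .0421 0 0 0;.0418 -.0008 .0498 0 0 0'
python3 jog.py '.0064 0 .0077 0 0 0;.0129 0 .0153 0 0 0;.0193 0 .023 0 0 0;.0225 0 .0268 0 0 0'
python3 -c "
from h import *
st();p,r,_=pose();g=p-.019*r.apply(Z);print('foot-slot',(g-[0,0,.115]-SLOT).round(4))"
```

```text
t: 7.58
tool_pos: [0.6881, -0.0031, 0.2974]
ee_rot: [0.112, 0.933, -0.041, 0.341]
force: [-0.4, 0.3, -1.6]
grip_width: 0.011
grasp_force: 59.3
t: 7.92
tool_pos: [0.6879, -0.003, 0.2618]
ee_rot: [0.112, 0.933, -0.041, 0.34]
force: [1.0, 0.3, -1.5]
grip_width: 0.0111
grasp_force: 59.3
t 7.92 p [ 0.6879 -0.003   0.2618] z [ 0.625 -0.153 -0.765] y [ 0.236  0.972 -0.001] q [ 0.09  0.05 -0.41  0.44 -0.21  0.26] F [ 1.   0.3 -1.5] w 0.0111 59.3
foot-slot [-0.0011 -0.0023 -0.0557]
```

```bash
python3 jog.py '.0039 0 .0046 0 0 0;.0077 0 .0092 0 0 0;.0109 0 .013 0 0 0;.0135 0 .0161 0 0 0;.0148 0 .0176 0 0 0'
python3 jog.py '0 0 0 0 0 0;0 0 0 0 0 0'
python3 -c "
from h import *
st();p,r,_=pose();g=p-.019*r.apply(Z);print('foot-slot',(g-[0,0,.115]-SLOT).round(4))
c=arm.capture('side')
print(blobs(c,(0,150,90),(8,255,255),(280,210,350,300),5)[1])"
```

```text
t: 8.33
tool_pos: [0.6889, -0.0016, 0.2403]
ee_rot: [0.111, 0.932, -0.041, 0.341]
force: [1.1, -1.7, 2.8]
grip_width: 0.0106
grasp_force: 59.7
t: 8.5
tool_pos: [0.6889, -0.0015, 0.2407]
ee_rot: [0.111, 0.933, -0.041, 0.341]
force: [1.3, -2.5, 2.7]
grip_width: 0.0113
grasp_force: 59.7
t 8.5 p [ 0.6889 -0.0015  0.2407] z [ 0.628 -0.151 -0.764] y [ 0.234  0.972 -0.   ] q [ 0.09  0.07 -0.45  0.38 -0.21  0.26] F [ 1.3 -2.5  2.7] w 0.0113 59.7
foot-slot [-0.0003 -0.0009 -0.0768]
[([325.8, 248.2], [313, 239, 24, 16, 112]), ([314.0, 285.0], [314, 281, 1, 9, 9])]
```

The red ring moved from column 314 to 326 (about 22 mm outward), so the hatch is ajar. I'll withdraw and return to the stand.

```bash
python3 jog.py '-.0129 0 -.0153 0 0 0;-.0257 0 -.0306 0 0 0;-.045 0 -.0536 0 0 0;-.064 0 -.0763 0 0 0;-.0836 0 -.0996 0 0 0'
python3 jog.py '0 0 0 0 0 0'
python3 - <<'E'
from h import *
st()
th=np.radians(10);tz=np.sin(th)*SX-np.cos(th)*Z;F=frame(tz,SY)
tcp=lambda h:SEAT+(.115+h)*SAX+.019*tz
plan((tcp(.07)+[0,0,.17],F),(tcp(.07),F))
c=arm.capture('side');print(blobs(c,(0,150,90),(8,255,255),(280,210,350,300),5)[1])
E
```

```text
t: 8.97
tool_pos: [0.6873, -0.001, 0.3705]
ee_rot: [0.11, 0.933, -0.04, 0.34]
force: [0.6, -0.5, -1.7]
grip_width: 0.0108
grasp_force: 59.2
t: 9.05
tool_pos: [0.6896, -0.0009, 0.3774]
ee_rot: [0.111, 0.931, -0.04, 0.344]
force: [0.9, -0.2, 0.7]
grip_width: 0.0111
grasp_force: 59.3
t 9.05 p [ 0.6896 -0.0009  0.3774] z [ 0.633 -0.15  -0.76 ] y [0.234 0.972 0.003] q [ 0.09  0.01 -0.17  0.71 -0.21  0.26] F [ 0.9 -0.2  0.7] w 0.0111 59.3
[0.03, -0.1636, 0.0013, -0.016, 0.267, -0.037]
[0.0349, -0.1625, 0.0074, -0.016, 0.267, -0.037]
--
[0.0295, -0.0, 0.1674, 0.0, 0.0, 0.0]
--
[([326.0, 247.8], [313, 239, 24, 16, 124]), ([314.0, 285.0], [314, 281, 1, 9, 9])]
```

```bash
python3 jog.py '.006 -.033 0 -.003 .053 -.007;.012 -.065 0 -.006 .107 -.015;.018 -.098 .001 -.01 .16 -.022;.024 -.131 .001 -.013 .213 -.03;.03 -.1636 .0013 -.016 .267 -.037' >/dev/null
python3 jog.py '.007 -.033 .001 -.003 .053 -.007;.014 -.065 .003 -.006 .107 -.015;.021 -.098 .004 -.01 .16 -.022;.028 -.131 .006 -.013 .213 -.03;.0349 -.1625 .0074 -.016 .267 -.037' >/dev/null
python3 jog.py '.007 0 .04 0 0 0;.014 0 .08 0 0 0;.021 0 .12 0 0 0;.0295 0 .1674 0 0 0;.0295 0 .1674 0 0 0'
python3 jog.py '0 0 0 0 0 0;0 0 0 0 0 0'
python3 - <<'E'
from h import *
st()
th=np.radians(10);tz=np.sin(th)*SX-np.cos(th)*Z;F=frame(tz,SY)
tcp=lambda h:SEAT+(.115+h)*SAX+.019*tz
plan((tcp(.07),F),(tcp(.003),F))
c=arm.capture('side');p,r,_=pose();g=p-.019*r.apply(Z)
ax=r.apply([-np.sin(np.radians(40)),0,-np.cos(np.radians(40))]);print("key ax",ax,SAX)
print([proj(c,g-(.115-d)*ax).round(1).tolist() for d in(.09,.058,0)],proj(c,SEAT+.042*SAX))
f=c['frame'][165:265,310:410];cv2.imwrite('pics/g4.png',cv2.resize(f,(600,600),interpolation=3)[:,:,::-1])
E
```

```text
t: 10.35
tool_pos: [0.5626, -0.3066, 0.1504]
ee_rot: [0.078, 0.994, -0.005, 0.077]
force: [-1.0, 0.9, -3.2]
grip_width: 0.011
grasp_force: 59.2
t: 10.52
tool_pos: [0.5677, -0.3094, 0.1611]
ee_rot: [0.078, 0.993, -0.008, 0.083]
force: [-0.2, -0.9, -0.8]
grip_width: 0.011
grasp_force: 59.3
t 10.52 p [ 0.5677 -0.3094  0.1611] z [ 0.164 -0.028 -0.986] y [ 0.156  0.988 -0.003] q [-0.53  0.39  0.02  1.04  0.06 -0.37] F [-0.2 -0.9 -0.8] w 0.011 59.3
[-0.0034, 0.0011, -0.0039, -0.002, -0.007, 0.001]
--
[0.0431, 0.0, 0.0513, 0.0, 0.0, 0.0]
--
key ax [ 0.49885278 -0.07578797  0.86336672] [ 0.49384417 -0.07821723  0.866     ]
[[342.7, 197.6], [349.2, 208.7], [360.7, 228.5]] [365.13760081 237.0621302 ]
```

View pics/g4.png

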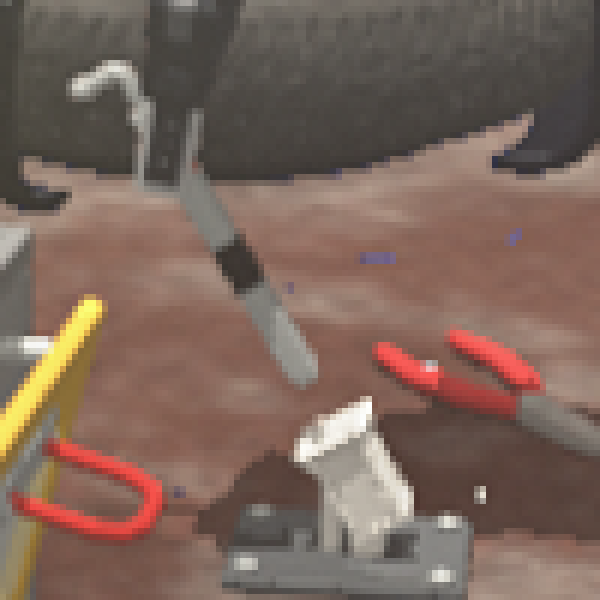

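The key is parallel to the sleeve, with its foot at (360.5,228) and the mouth at (365.8,237), both as predicted. The hatch is visibly ajar. I'll insert the key now.

```bash
python3 jog.py '-.0034 .001 -.0039 0 -.007 0;.003 .001 .0038 0 -.007 0;.0094 .001 .0115 0 -.007 0;.0158 .001 .019 0 -.007 0;.0222 .001 .0268 0 -.007 0'
python3 jog.py '.006 0 .007 0 0 0;.012 0 .0143 0 0 0;.0174 0 .0206 0 0 0;.0174 0 .0206 0 0 0'
python3 - <<'E'
from h import *
st()
th=np.radians(10);tz=np.sin(th)*SX-np.cos(th)*Z;F=frame(tz,SY)
plan((SEAT+.118*SAX+.019*tz,F))
E
```

```text
t: 10.98
tool_pos: [0.5513, -0.3062, 0.1318]
ee_rot: [0.078, 0.993, -0.009, 0.088]
force: [0.4, 0.2, -1.4]
grip_width: 0.0111
grasp_force: 59.4
t: 11.32
tool_pos: [0.5364, -0.3036, 0.1064]
ee_rot: [0.078, 0.993, -0.008, 0.086]
force: [-0.8, 0.2, -1.9]
grip_width: 0.011
grasp_force: 59.4
t 11.32 p [ 0.5364 -0.3036  0.1064] z [ 0.17  -0.029 -0.985] y [ 0.156  0.988 -0.002] q [-0.55  0.36 -0.18  0.87  0.06 -0.39] F [-0.8  0.2 -1.9] w 0.011 59.4
[-0.0011, 0.0003, -0.0009, -0.002, -0.001, 0.001]
--
```

```bash
python3 jog.py '0 0 0 0 0 0;0 0 0 0 0 0;0 0 0 0 0 0;0 0 0 0 0 0;0 0 0 0 0 0' .085
python3 jog.py '0 0 0 0 0 0;0 0 0 0 0 0;0 0 0 0 0 0'
python3 jog.py '0 0 -.02 0 0 0;0 0 -.05 0 0 0;0 0 -.08 0 0 0;0 0 -.11 0 0 0;0 0 -.11 0 0 0'
python3 - <<'E'
from h import *
st()
th=np.radians(25);tz=np.cos(th)*SX-np.sin(th)*Z;F=frame(tz,SY)
ax=np.sin(np.radians(39))*SX+np.cos(np.radians(39))*Z
pre=SEAT+.068*ax-.091*tz;print(pre)
p,r,_=pose()
plan((pre+[0,0,.08],F),(pre,F))
E
```

```text
t: 11.73
tool_pos: [0.537, -0.3037, 0.1064]
ee_rot: [0.078, 0.993, -0.008, 0.086]
force: [0.6, 0.9, 0.6]
grip_width: 0.0706
grasp_force: 0.0
t: 11.98
tool_pos: [0.5366, -0.3035, 0.106]
ee_rot: [0.078, 0.993, -0.008, 0.086]
force: [0.4, -0.3, 0.0]
grip_width: 0.0846
grasp_force: 0.0
t: 12.4
tool_pos: [0.5192, -0.3014, 0.2206]
ee_rot: [0.078, 0.993, -0.01, 0.089]
force: [1.5, -0.4, 0.1]
grip_width: 0.0853
grasp_force: 0.0
t 12.4 p [ 0.5192 -0.3014  0.2206] z [ 0.176 -0.033 -0.984] y [ 0.156  0.988 -0.005] q [-0.56  0.27 -0.01  1.13  0.07 -0.4 ] F [ 1.5 -0.4  0.1] w 0.0853 0.0
[ 0.43665605 -0.28751543  0.11530419]
[0.0435, 0.0005, 0.0049, -0.002, -0.477, 0.002]
[0.0409, 0.0004, -0.0156, -0.002, -0.477, 0.002]
--
[0.0725, 0.0, 0.0338, 0.0, 0.0, 0.0]
--
```

```bash
python3 jog.py '.011 0 .001 0 -.12 0;.022 0 .0025 0 -.24 0;.033 0 .004 0 -.36 0;.0435 0 .005 0 -.477 0' >/dev/null
python3 jog.py '.01 0 -.004 0 -.12 0;.02 0 -.008 0 -.24 0;.03 0 -.012 0 -.36 0;.041 0 -.0156 0 -.477 0;.041 0 -.0156 0 -.477 0' >/dev/null
python3 jog.py '.025 0 .012 0 0 0;.05 0 .024 0 0 0;.0725 0 .0338 0 0 0;.0725 0 .0338 0 0 0'
python3 - <<'E'
from h import *
st()
c=arm.capture('side');t=arm.capture('top')
rs=blobs(c,(0,150,90),(8,255,255),(335,195,375,240),5)[1];rt=blobs(t,(0,150,90),(8,255,255),(420,220,480,300))[1]
ks=blobs(c,(0,0,0),(180,255,60),(340,215,375,245),5)[1];print(rs,rt,ks)
if rs and rt:print(tri(t,rt[0][0],c,rs[0][0]))
a=cv2.resize(t['frame'][200:320,385:485],(400,480),interpolation=3);b=cv2.resize(c['frame'][185:285,315:398],(400,480),interpolation=3)
cv2.imwrite('pics/g5.png',np.hstack([a,b])[:,:,::-1])
E
```

```text
t: 13.48
tool_pos: [0.4338, -0.3098, 0.1259]
ee_rot: [0.064, 0.877, -0.025, 0.476]
force: [-0.2, -0.1, -1.4]
grip_width: 0.0849
grasp_force: 0.0
t 13.48 p [ 0.4338 -0.3098  0.1259] z [ 0.831 -0.106 -0.546] y [0.137 0.99  0.017] q [-1.02  0.01 -1.13 -0.35  0.71 -0.57] F [-0.2 -0.1 -1.4] w 0.0849 0.0
[([345.4, 215.5], [342, 211, 8, 9, 38]), ([373.4, 223.2], [372, 222, 3, 4, 8])] [([438.5, 251.1], [434, 247, 10, 9, 73])] [([357.0, 230.6], [356, 229, 3, 4, 5])]
(array([ 0.54425456, -0.30396832,  0.11420843]), [np.float64(0.0015813947752733918), np.float64(0.0015813947752734076)])
```

View pics/g5.png

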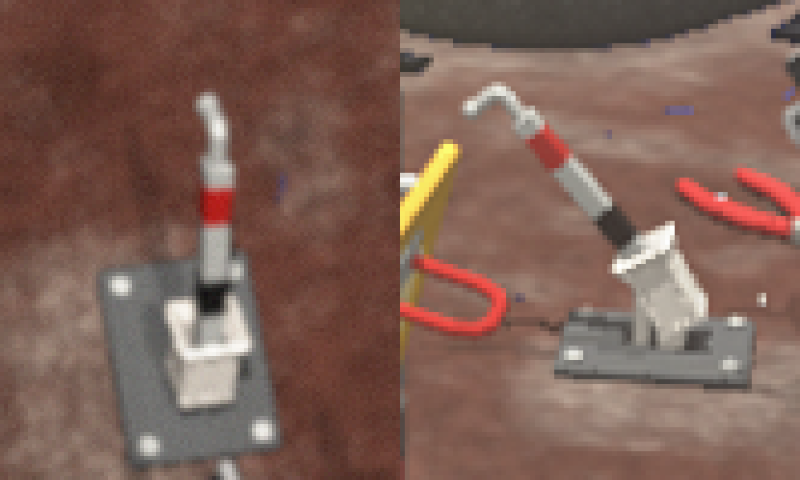

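The key is home in its stand: red band at (438,251) top and (345,215) side. Arm joint 3 is at its limit, so I'll take a steeper approach from closer in.

```bash
cat >> h.py <<'E'
def g2(back,P=39,d=.068):
    th=np.radians(P);tz=np.cos(th)*SX-np.sin(th)*Z;ax=np.sin(np.radians(39))*SX+np.cos(np.radians(39))*Z
    return SEAT+d*ax+(.019-back)*tz,frame(tz,SY)
E
python3 - <<'E'
from h import *
p,F=g2(.075)
plan((p+[0,0,.03],F))
E
```

```text
[-0.0319, 0.0213, 0.0249, 0.025, 0.106, -0.001]
--
```

```bash
python3 jog.py '-.016 .01 .012 .012 .05 0;-.032 .021 .025 .025 .106 0;-.032 .021 .025 .025 .106 0;-.032 .021 .025 .025 .106 0'
python3 -c "
from h import *
st();plan(g2(.075),g2(0))"
```

```text
t: 13.92
tool_pos: [0.4775, -0.2931, 0.146]
ee_rot: [0.068, 0.899, -0.035, 0.431]
force: [-0.9, 0.2, -0.2]
grip_width: 0.0851
grasp_force: 0.0
t 13.92 p [ 0.4775 -0.2931  0.146 ] z [ 0.771 -0.121 -0.626] y [ 0.153  0.988 -0.004] q [-0.83 -0.06 -1.03 -0.17  0.51 -0.47] F [-0.9  0.2 -0.2] w 0.0851 0.0
[0.0278, -0.0007, 0.0195, 0.001, 0.005, 0.005]
--
[-0.0, 0.0, 0.075, 0.0, 0.0, 0.0]
--
```

```bash
python3 jog.py '.007 0 .024 0 .005 .005;.014 0 .048 0 .005 .005;.021 -.0007 .071 0 .005 .005;.0278 -.0007 .0945 0 .005 .005;.0278 -.0007 .0945 0 .005 .005'
python3 jog.py '0 0 0 0 0 0;0 0 0 0 0 0'
python3 -c "
from h import *
st();plan(g2(0))"
```

```text
t: 14.33
tool_pos: [0.5302, -0.3027, 0.0581]
ee_rot: [0.073, 0.901, -0.032, 0.426]
force: [0.1, 1.2, -1.6]
grip_width: 0.0849
grasp_force: 0.0
t: 14.5
tool_pos: [0.5299, -0.3035, 0.0623]
ee_rot: [0.073, 0.901, -0.033, 0.427]
force: [-0.5, -0.3, 0.9]
grip_width: 0.0848
grasp_force: 0.0
t 14.5 p [ 0.5299 -0.3035  0.0623] z [ 0.765 -0.122 -0.632] y [0.16  0.987 0.003] q [-0.74  0.24 -1.04 -0.5   0.44 -0.39] F [-0.5 -0.3  0.9] w 0.0848 0.0
[-0.0036, 0.0013, 0.0004, -0.0, -0.004, -0.005]
--
```

```bash
python3 jog.py '-.0036 .001 .0004 0 -.004 -.005;-.0036 .001 .0004 0 -.004 -.005' 
python3 jog.py '0 0 0 0 0 0;0 0 0 0 0 0;0 0 0 0 0 0;0 0 0 0 0 0;0 0 0 0 0 0' .005;python3 jog.py '0 0 0 0 0 0;0 0 0 0 0 0;0 0 0 0 0 0;0 0 0 0 0 0' 
python3 -c "
from h import *
st();plan(g2(0))
c=arm.capture('side');t=arm.capture('top')
a=cv2.resize(t['frame'][200:320,385:485],(400,480),interpolation=3);b=cv2.resize(c['frame'][165:265,310:393],(400,480),interpolation=3)
cv2.imwrite('pics/g6.png',np.hstack([a,b])[:,:,::-1])
rs=blobs(c,(0,150,90),(8,255,255),(335,195,372,240),5)[1];rt=blobs(t,(0,150,90),(8,255,255),(420,220,480,300))[1];print(rs,rt)"
```

```text
t: 14.67
tool_pos: [0.5337, -0.3037, 0.0664]
ee_rot: [0.07, 0.899, -0.035, 0.43]
force: [-0.7, -1.0, 0.1]
grip_width: 0.0852
grasp_force: 0.0
t: 15.08
tool_pos: [0.5333, -0.303, 0.0642]
ee_rot: [0.07, 0.9, -0.034, 0.429]
force: [0.3, -0.1, 0.6]
grip_width: 0.0251
grasp_force: 0.0
t: 15.42
tool_pos: [0.5334, -0.303, 0.0642]
ee_rot: [0.07, 0.9, -0.034, 0.429]
force: [-1.5, 0.8, 1.9]
grip_width: 0.0108
grasp_force: 58.4
t 15.42 p [ 0.5334 -0.303   0.0642] z [ 0.767 -0.122 -0.63 ] y [ 0.156  0.988 -0.001] q [-0.74  0.24 -1.04 -0.5   0.44 -0.39] F [-1.5  0.8  1.9] w 0.0108 58.4
[-0.0001, 0.0001, -0.001, -0.0, -0.0, 0.001]
--
[([345.5, 215.8], [342, 212, 8, 8, 37])] [([438.4, 251.0], [434, 247, 10, 9, 71])]
```

View pics/g6.png

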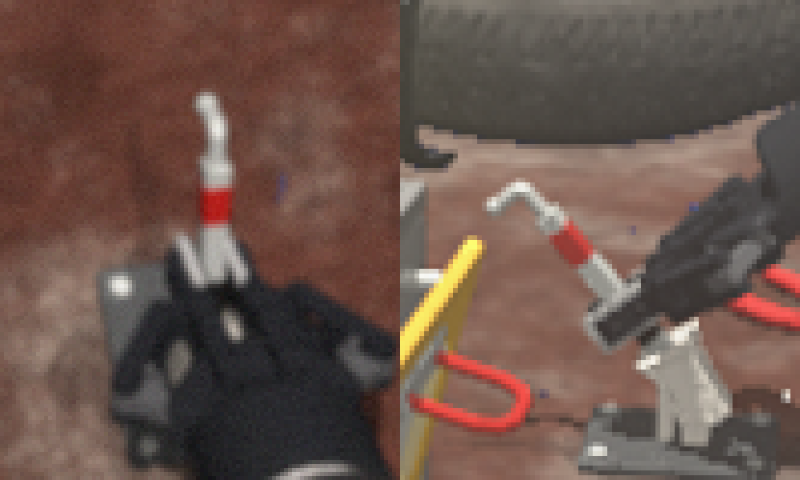

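The grasp is square on the key just above the sleeve, with the hook free. Next I'll measure the ring.

```bash
cat >> h.py <<'E'
HK=np.array([-.075,0,-.007])
def hookpose(h,a):
    a=np.radians(a);kz=np.cos(a)*LX+np.sin(a)*Z;kx=np.sin(a)*LX-np.cos(a)*Z;F=frame(kx,LY);return h-F.apply(HK),F,kz,kx
def ringp(th):
    return LO+LX*(-.074-.095*np.sin(th)-.042*np.cos(th))+Z*(.082+.095*np.cos(th)-.042*np.sin(th))
E
python3 - <<'E'
from h import *
t=arm.capture("top");c=arm.capture("side")
mt,bt=blobs(t,(0,130,80),(8,255,255),(220,240,290,300),5);ms,bs=blobs(c,(0,130,80),(8,255,255),(300,225,345,270),5);print(bt,bs)
for m in(mt,ms):
    ys,xs=np.nonzero(m);print([(int(v),int(xs[ys==v].min()),int(xs[ys==v].max())) for v in sorted(set(ys))])
for th in(.2,.26,.32):print(th,ringp(th).round(4),proj(t,ringp(th)),proj(c,ringp(th)))
p,r,_=pose();R0=ringp(.26)
p2,F,kz,kx=hookpose(R0,20)
plan((p+.09*SAX,r),(p2-.07*kz-.055*kx,F),(p2+.010*kz-.055*kx,F))
E
```

```text
[([250.9, 273.4], [235, 258, 32, 27, 339]), ([287.0, 285.6], [285, 285, 5, 2, 5]), ([284.5, 289.5], [283, 288, 4, 4, 8]), ([280.6, 296.9], [279, 296, 4, 3, 9])] [([326.2, 247.5], [312, 238, 26, 17, 157])]
[(258, 262, 264), (259, 237, 265), (260, 236, 265), (261, 236, 266), (262, 235, 266), (263, 235, 266), (264, 235, 266), (265, 235, 266), (266, 235, 266), (267, 235, 266), (268, 235, 266), (269, 236, 266), (270, 236, 266), (271, 236, 266), (272, 236, 266), (273, 236, 266), (274, 236, 266), (275, 236, 266), (276, 236, 266), (277, 237, 265), (278, 237, 265), (279, 238, 264), (280, 239, 264), (281, 239, 262), (282, 241, 261), (283, 243, 259), (284, 245, 252), (285, 285, 286), (286, 282, 289), (288, 281, 286), (289, 283, 289), (290, 280, 288), (291, 279, 285), (292, 281, 281), (293, 284, 284), (294, 278, 282), (296, 279, 286), (297, 274, 287), (298, 269, 285), (299, 274, 274)]
[(238, 321, 321), (239, 318, 323), (240, 318, 326), (241, 320, 328), (242, 322, 331), (243, 325, 333), (244, 329, 334), (245, 331, 336), (246, 333, 336), (247, 312, 336), (248, 312, 337), (249, 313, 337), (250, 314, 336), (251, 317, 335), (252, 319, 335), (253, 321, 334), (254, 324, 333)]
0.2 [0.5807 0.0255 0.1668] [251.94802868 278.71687751] [332.60754303 249.47761413]
0.26 [0.5758 0.0267 0.163 ] [252.32069276 281.98067597] [335.25475187 251.61379255]
0.32 [0.5712 0.0278 0.159 ] [252.70907697 285.11284117] [337.77421101 253.88257453]
[-0.0889, -0.0001, -0.0141, 0.0, 0.0, 0.0]
--
[0.0391, 0.1147, -0.057, 0.015, 0.18, 0.022]
[0.0513, 0.1129, -0.0506, 0.015, 0.18, 0.022]
[0.0621, 0.111, -0.0421, 0.015, 0.18, 0.022]
--
[-0.08, -0.0, -0.0, 0.0, -0.0, 0.0]
--
```

```bash
python3 jog.py '-.012 0 -.002 0 0 0;-.03 0 -.0048 0 0 0;-.05 0 -.008 0 0 0;-.07 0 -.011 0 0 0;-.0889 0 -.0141 0 0 0'
python3 jog.py '.01 .028 -.014 .004 .045 .005;.02 .057 -.028 .008 .09 .011;.03 .086 -.043 .011 .135 .016;.039 .115 -.057 .015 .18 .022' >/dev/null
python3 jog.py '.013 .028 -.013 .004 .045 .005;.026 .056 -.025 .008 .09 .011;.039 .085 -.038 .011 .135 .016;.051 .113 -.051 .015 .18 .022'
python3 jog.py '.0155 .028 -.011 .004 .045 .005;.031 .056 -.021 .008 .09 .011;.046 .083 -.032 .011 .135 .016;.062 .111 -.042 .015 .18 .022;.062 .111 -.042 .015 .18 .022' >/dev/null
python3 jog.py '0 0 0 0 0 0'
python3 - <<'E'
from h import *
st();R0=ringp(.26)
p2,F,kz,kx=hookpose(R0,20)
plan((p2-.07*kz-.055*kx,F),(p2+.010*kz-.055*kx,F))
c=arm.capture('side');p,r,_=pose();print([proj(c,p+r.apply(HK+[x,0,z])).round(1).tolist() for x,z in((0,0),(-.008,.011),(-.008,-.012),(.031,-.012))])
cv2.imwrite('pics/g7.png',cv2.resize(c['frame'][170:290,270:430],(800,600),interpolation=3)[:,:,::-1])
E
```

```text
t: 16.03
tool_pos: [0.5781, -0.3099, 0.1428]
ee_rot: [0.071, 0.9, -0.034, 0.429]
force: [-0.4, -0.6, -1.6]
grip_width: 0.0107
grasp_force: 58.6
t: 16.7
tool_pos: [0.4762, -0.0604, 0.1537]
ee_rot: [0.102, 0.96, -0.025, 0.26]
force: [0.4, 0.3, -2.1]
grip_width: 0.011
grasp_force: 58.8
t: 17.2
tool_pos: [0.4277, 0.0642, 0.1591]
ee_rot: [0.114, 0.978, -0.02, 0.173]
force: [0.4, 0.2, -1.5]
grip_width: 0.0105
grasp_force: 59.1
t 17.2 p [0.4277 0.0642 0.1591] z [ 0.333 -0.078 -0.94 ] y [0.23  0.973 0.001] q [ 0.27 -0.17 -0.68  0.75 -0.16  0.48] F [ 0.4  0.2 -1.5] w 0.0105 59.1
[0.0001, -0.002, 0.0006, 0.002, 0.0, 0.003]
--
[-0.08, -0.0, -0.0, 0.0, -0.0, 0.0]
--
[[381.9, 241.7], [375.4, 245.1], [380.2, 234.2], [400.7, 243.1]]
```

View pics/g7.png

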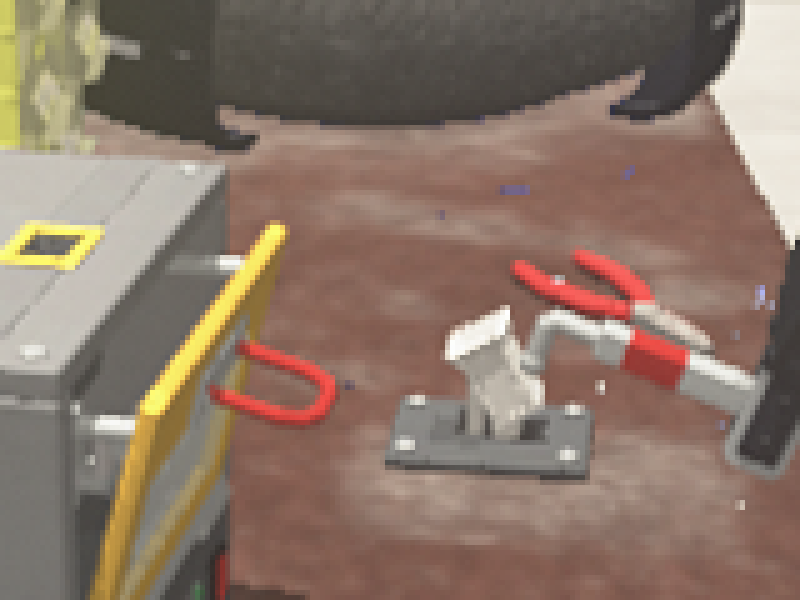

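The hook corner is at (379,234) and its ball at (376,243), within about 2 px of prediction. The ring bar is at (335,249). I'll advance over the ring and lower the hook in.

```bash
python3 jog.py '-.02 -.002 0 0 0 0;-.04 -.002 0 0 0 0;-.06 -.002 0 0 0 0;-.082 -.002 0 0 0 0;-.082 -.002 0 0 0 0'
python3 jog.py '0 0 .015 0 0 0;0 0 .03 0 0 0;0 0 .03 0 0 0'
python3 - <<'E'
from h import *
st();R0=ringp(.26)
p2,F,kz,kx=hookpose(R0,20)
plan((p2+.011*kz,F))
c=arm.capture('side');p,r,_=pose();print([proj(c,p+r.apply(HK+[x,0,z])).round(1).tolist() for x,z in((0,0),(-.008,.011),(-.008,-.012),(.031,-.012))])
cv2.imwrite('pics/g8.png',cv2.resize(c['frame'][200:272,290:386],(800,600),interpolation=3)[:,:,::-1])
E
```

```text
t: 17.67
tool_pos: [0.5053, 0.0405, 0.1884]
ee_rot: [0.117, 0.977, -0.02, 0.174]
force: [-0.0, -0.2, -0.7]
grip_width: 0.0105
grasp_force: 59.0
t: 17.92
tool_pos: [0.5109, 0.0385, 0.1561]
ee_rot: [0.117, 0.978, -0.021, 0.171]
force: [-0.9, -0.7, -3.3]
grip_width: 0.0107
grasp_force: 59.0
t 17.92 p [0.5109 0.0385 0.1561] z [ 0.33  -0.081 -0.941] y [ 0.236  0.972 -0.001] q [ 0.16 -0.01 -0.55  0.71 -0.13  0.37] F [-0.9 -0.7 -3.3] w 0.0107 59.0
[-0.0003, 0.0037, 0.0231, -0.002, -0.003, -0.002]
--
[[334.6, 237.4], [328.6, 240.7], [332.8, 230.0], [352.6, 238.6]]
```

View pics/g8.png

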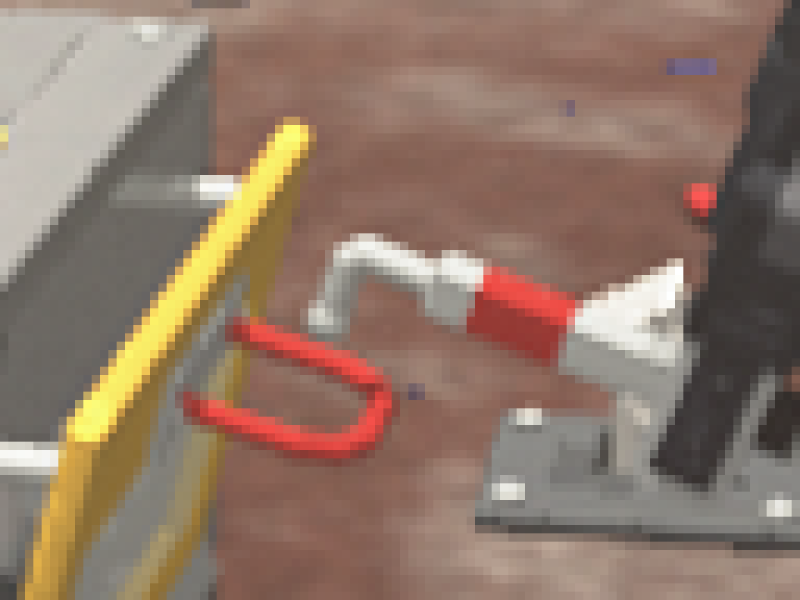

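The ball at (329,238) hangs over the inside of the ring, a little towards its far side. I'll lower it with a 3.5 mm y correction.

```bash
python3 jog.py '0 .0035 .006 0 0 0;0 .0035 .012 0 0 0;0 .0035 .018 0 0 0;0 .0035 .024 0 0 0;0 .0035 .024 0 0 0'
python3 jog.py '.004 0 0 0 0 0;.009 0 0 0 0 0;.009 0 0 0 0 0'
python3 - <<'E'
from h import *
st();p,r,_=pose();h=p+r.apply(HK);d=h-LO;print("hook in locker",d@LX,d@LY,d[2])
c=arm.capture('side')
cv2.imwrite('pics/g9.png',cv2.resize(c['frame'][200:272,290:386],(800,600),interpolation=3)[:,:,::-1])
E
```

```text
t: 18.38
tool_pos: [0.5206, 0.0416, 0.1352]
ee_rot: [0.116, 0.978, -0.02, 0.172]
force: [0.4, -0.2, -1.1]
grip_width: 0.011
grasp_force: 59.0
t: 18.63
tool_pos: [0.5116, 0.0439, 0.133]
ee_rot: [0.116, 0.978, -0.02, 0.172]
force: [-0.4, -0.6, -1.1]
grip_width: 0.0107
grasp_force: 59.0
t 18.63 p [0.5116 0.0439 0.133 ] z [ 0.333 -0.079 -0.94 ] y [0.233 0.972 0.001] q [ 0.17  0.01 -0.59  0.65 -0.13  0.38] F [-0.4 -0.6 -1.1] w 0.0107 59.0
hook in locker -0.13743158605453912 0.0017616262742675588 0.1652131988912713
```

View pics/g9.png

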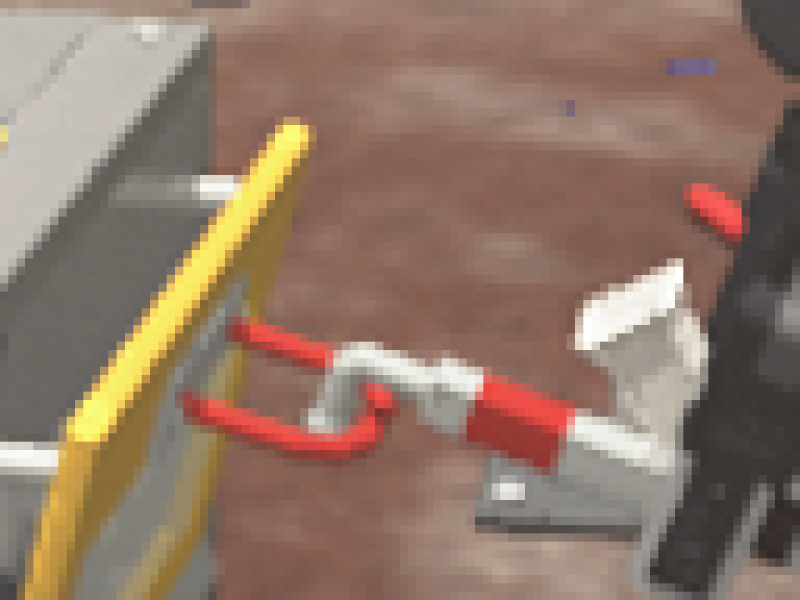

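The hook arm is through the ring and behind its bar. Next come the waypoints of the opening arc.

```bash
python3 - <<'E'
from h import *
p,r,_=pose();
for th in(.35,.45,.55,.65,.75,.85,.95,1.05,1.15,1.22):
    f=(th-.26)/.96;q,F,kz,kx=hookpose(ringp(th)+0*Z,20);q=q-.002*kz+.006*f*kx;print(th,r.inv().apply(q-p).round(4))
E
```

```text
0.35 [ 0.0135 -0.0019  0.0056]
0.45 [ 0.0228 -0.0019  0.0109]
0.55 [ 0.0316 -0.0019  0.0171]
0.65 [ 0.0397 -0.0019  0.0242]
0.75 [ 0.0472 -0.002   0.032 ]
0.85 [ 0.0539 -0.002   0.0405]
0.95 [ 0.0598 -0.002   0.0497]
1.05 [ 0.0648 -0.002   0.0594]
1.15 [ 0.0689 -0.002   0.0696]
1.22 [ 0.0712 -0.002   0.0769]
```

```bash
python3 jog.py '.007 0 .003 0 0 0;.0135 0 .0056 0 0 0;.0228 0 .0109 0 0 0;.0316 0 .0171 0 0 0;.0397 0 .0242 0 0 0'
python3 - <<'E'
from h import *
st();p,r,_=pose()
for n in('side','top'):
    c=arm.capture(n);print(n,blobs(c,(0,130,80),(8,255,255),(300,235,365,300) if n=='side' else (220,240,290,300),12)[1],[(th,proj(c,ringp(th)).round(1).tolist()) for th in(.26,.55,.65)])
E
```

```text
t: 19.1
tool_pos: [0.4841, 0.0507, 0.0968]
ee_rot: [0.116, 0.978, -0.02, 0.173]
force: [1.8, 0.2, 0.7]
grip_width: 0.0109
grasp_force: 59.2
t 19.1 p [0.4841 0.0507 0.0968] z [ 0.334 -0.079 -0.939] y [0.233 0.972 0.001] q [ 0.2  -0.   -0.7   0.55 -0.14  0.41] F [1.8 0.2 0.7] w 0.0109 59.2
side [([341.0, 254.2], [335, 249, 13, 11, 44]), ([339.5, 265.5], [330, 259, 20, 12, 72]), ([362.9, 268.2], [361, 264, 4, 9, 26]), ([313.6, 285.2], [313, 281, 2, 9, 15])] [(0.26, [335.3, 251.6]), (0.55, [346.1, 263.6]), (0.65, [348.9, 268.3])]
top [([264.8, 294.2], [257, 287, 13, 13, 82]), ([242.5, 294.6], [239, 288, 12, 12, 75])] [(0.26, [252.3, 282.0]), (0.55, [254.3, 295.7]), (0.65, [255.0, 299.4])]
```

```bash
python3 jog.py '.0075 0 .0078 0 0 0;.0142 0 .0163 0 0 0;.0201 0 .0255 0 0 0;.0251 0 .0352 0 0 0;.0292 0 .0454 0 0 0'
python3 jog.py '.0012 0 .0035 0 0 0;.0023 0 .0073 0 0 0;.0023 0 .0073 0 0 0'
python3 - <<'E'
from h import *
st();p,r,_=pose();h=p+r.apply(HK)
print("d",h-ringp(1.2),np.linalg.norm(h-ringp(1.2)))
for n in('side','top'):
    c=arm.capture(n);print(n,blobs(c,(0,130,80),(8,255,255),(300,235,370,320) if n=='side' else (220,240,290,330),12)[1],[(th,proj(c,ringp(th)).round(1).tolist()) for th in(1.0,1.1,1.2)])
E
```

```text
t: 19.62
tool_pos: [0.4734, 0.0535, 0.0446]
ee_rot: [0.116, 0.978, -0.02, 0.173]
force: [3.0, 0.2, 1.1]
grip_width: 0.0108
grasp_force: 59.2
t: 19.87
tool_pos: [0.474, 0.0533, 0.037]
ee_rot: [0.116, 0.978, -0.02, 0.173]
force: [2.1, 0.2, 4.2]
grip_width: 0.0105
grasp_force: 59.8
t 19.87 p [0.474  0.0533 0.037 ] z [ 0.334 -0.079 -0.939] y [0.234 0.972 0.001] q [ 0.21  0.07 -0.82  0.37 -0.15  0.42] F [2.1 0.2 4.2] w 0.0105 59.8
d [ 0.00204097  0.00170324 -0.00789009] 0.008325871889908928
side [([355.1, 285.8], [354, 282, 4, 8, 21]), ([352.0, 295.5], [349, 292, 7, 7, 26]), ([367.9, 298.1], [365, 293, 5, 10, 29])] [(1.0, [354.8, 285.6]), (1.1, [355.3, 290.6]), (1.2, [355.2, 295.5])]
top [([258.8, 326.4], [254, 323, 12, 7, 65])] [(1.0, [257.6, 308.2]), (1.1, [258.3, 309.4]), (1.2, [259.0, 310.0])]
```

```bash
python3 jog.py '0 0 .002 0 0 0;0 0 .004 0 0 0;0 0 .004 0 0 0'
python3 - <<'E'
from h import *
st();p,r,_=pose();h=p+r.apply(HK)
print("d",h-ringp(1.2))
c=arm.capture('side')
# yellow frame of hatch: extreme of yellow toward image right
m,b=blobs(c,(20,120,90),(36,255,255),(240,230,370,330),20);print(b)
def edge(th,y,l=.118): return LO+LX*(-.074-l*np.sin(th))+LY*y+Z*(.082+l*np.cos(th))
for th in(.9,1.0,1.1,1.2):print(th,proj(c,edge(th,.093)).round(1),proj(c,edge(th,-.093)).round(1))
E
```

```text
t: 20.22
tool_pos: [0.4751, 0.053, 0.0334]
ee_rot: [0.116, 0.978, -0.02, 0.173]
force: [-0.1, 0.4, 6.7]
grip_width: 0.0113
grasp_force: 60.3
t 20.22 p [0.4751 0.053  0.0334] z [ 0.334 -0.079 -0.939] y [0.233 0.972 0.001] q [ 0.21  0.08 -0.82  0.35 -0.15  0.42] F [-0.1  0.4  6.7] w 0.0113 60.3
d [ 0.003089    0.0014013  -0.01156001]
[([332.5, 278.9], [287, 249, 79, 60, 1308])]
0.9 [339.1 279.2] [359.  238.1]
1.0 [343.1 284.8] [362.3 242.9]
1.1 [346.5 290.7] [365.1 247.9]
1.2 [349.2 296.7] [367.3 253.1]
```

```bash
python3 - <<'E'
from h import *
c=arm.capture('side')
m,b=blobs(c,(20,120,90),(36,255,255),(280,240,375,330),20)
ct=max(cv2.findContours(m,0,2)[0],key=cv2.contourArea);h=cv2.convexHull(ct);print(cv2.approxPolyDP(h,2,True)[:,0].tolist())
def edge(th,y,o,l=.118): return LO+LX*(-.074-l*np.sin(th)+o*np.cos(th))+LY*y+Z*(.082+l*np.cos(th)+o*np.sin(th))
for th in(1.0,1.1,1.15,1.2):print(th,[proj(c,edge(th,y,o)).round(1).tolist() for y in(.093,-.093) for o in(0,.008)])
E
```

```text
[[365, 250], [347, 294], [292, 308], [287, 307], [314, 263]]
1.0 [[343.1, 284.8], [340.6, 281.0], [362.3, 242.9], [360.2, 239.6]]
1.1 [[346.5, 290.7], [344.4, 286.7], [365.1, 247.9], [363.4, 244.4]]
1.15 [[347.9, 293.7], [346.1, 289.6], [366.3, 250.5], [364.8, 246.9]]
1.2 [[349.2, 296.7], [347.6, 292.6], [367.3, 253.1], [366.0, 249.5]]
```

The far hatch corner sits at (365,250) against a predicted (366,249.5) at 1.2 rad, so the hatch is at its stop. I'll press a little more to be safe, then plan the unhooking.

```bash
python3 jog.py '0 0 .002 0 0 0;0 0 .003 0 0 0;0 0 .003 0 0 0'
python3 - <<'E'
from h import *
st();p,r,_=pose();th=1.2
n=np.cos(th)*LX+np.sin(th)*Z;m=-np.sin(th)*LX+np.cos(th)*Z
a=hookpose(ringp(th)+.0135*n,20);b=(a[0]+.07*m,a[1]);
plan(a[:2],b,(b[0]-.05*LX+.12*Z,b[1]))
E
```

```text
t: 20.57
tool_pos: [0.476, 0.0528, 0.0306]
ee_rot: [0.116, 0.978, -0.02, 0.173]
force: [-0.1, 0.0, 6.2]
grip_width: 0.011
grasp_force: 60.4
t 20.57 p [0.476  0.0528 0.0306] z [ 0.334 -0.079 -0.939] y [0.233 0.972 0.001] q [ 0.21  0.08 -0.82  0.35 -0.15  0.42] F [-0.1  0.   6.2] w 0.011 60.4
[-0.0104, -0.0022, -0.0249, 0.001, 0.001, -0.001]
--
[0.0526, 0.0, -0.0461, 0.0, -0.0, 0.0]
--
[0.0059, 0.0, -0.1299, 0.0, -0.0, 0.0]
--
```

```bash
python3 - <<'E'
from h import *
c=arm.capture('side');p,r,_=pose()
m,b=blobs(c,(20,120,90),(36,255,255),(280,240,375,330),20)
ct=max(cv2.findContours(m,0,2)[0],key=cv2.contourArea);print(cv2.approxPolyDP(cv2.convexHull(ct),2,True)[:,0].tolist())
m2,b2=blobs(c,(0,130,80),(8,255,255),(340,275,400,330),4);print(b2)
g=lambda d,x=0:p+r.apply([-(d-.068),0,-.019+x])
print("pred 78,100,112,124,133,143",[proj(c,g(d)).round(1).tolist() for d in(.078,.1,.112,.124,.133,.143)])
im=c['frame'].astype(int)
for v in range(284,318,3):print(v,[tuple(int(k) for k in im[v,u]) for u in range(344,386,3)])
E
```

```text
[[365, 250], [347, 294], [292, 308], [287, 307], [314, 263]]
[([355.1, 285.8], [354, 282, 4, 8, 21]), ([352.0, 295.5], [349, 292, 7, 7, 26]), ([371.1, 300.2], [365, 294, 13, 13, 99])]
pred 78,100,112,124,133,143 [[387.3, 311.8], [376.4, 307.0], [370.5, 304.3], [364.6, 301.7], [360.2, 299.7], [355.2, 297.5]]
284 [(247, 232, 100), (247, 233, 101), (249, 227, 95), (128, 79, 55), (136, 83, 70), (140, 99, 86), (130, 93, 80), (132, 94, 79), (138, 98, 82), (137, 97, 83), (137, 97, 85), (133, 95, 80), (134, 94, 80), (129, 89, 77)]
287 [(247, 231, 100), (247, 239, 104), (205, 157, 69), (134, 91, 79), (141, 64, 54), (136, 99, 84), (138, 98, 84), (142, 100, 85), (136, 96, 83), (133, 95, 82), (141, 102, 87), (134, 96, 82), (132, 96, 82), (136, 99, 86)]
290 [(247, 246, 116), (249, 249, 113), (168, 129, 76), (139, 136, 129), (161, 121, 114), (131, 91, 77), (138, 95, 79), (136, 96, 80), (131, 93, 78), (136, 96, 81), (132, 93, 79), (137, 98, 84), (131, 93, 79), (126, 88, 76)]
293 [(234, 195, 81), (212, 163, 71), (131, 58, 53), (127, 117, 110), (144, 141, 133), (175, 171, 162), (211, 203, 193), (225,
[... 1110 characters left out ...]
 102, 90), (132, 93, 79), (142, 129, 119), (152, 149, 142), (155, 152, 145)]
311 [(80, 61, 52), (78, 58, 49), (81, 60, 50), (94, 68, 58), (91, 66, 55), (90, 65, 55), (87, 64, 54), (91, 66, 56), (88, 64, 55), (140, 100, 86), (137, 97, 83), (131, 93, 79), (142, 101, 87), (142, 132, 126)]
314 [(79, 60, 50), (79, 58, 49), (79, 60, 51), (90, 66, 57), (90, 66, 57), (91, 67, 57), (92, 69, 59), (95, 73, 63), (98, 73, 65), (136, 97, 84), (139, 97, 85), (139, 96, 83), (130, 91, 78), (140, 98, 83)]
317 [(78, 59, 50), (78, 59, 51), (78, 59, 50), (92, 71, 62), (90, 67, 58), (92, 68, 59), (93, 67, 58), (93, 71, 61), (126, 91, 78), (134, 97, 83), (130, 94, 80), (137, 96, 84), (129, 92, 79), (133, 100, 87)]
```

The hatch contour hasn't moved, so it is on its stop. The key has pivoted roughly 8–10° in the grip, so I'll unhook with that allowed for.

```bash
python3 jog.py '-.004 0 -.0045 0 0 0;-.008 0 -.009 0 0 0;-.0118 0 -.0136 0 0 0;-.0118 0 -.0136 0 0 0'
python3 - <<'E'
from h import *
st();c=arm.capture('side');p,r,_=pose()
m,b=blobs(c,(20,120,90),(36,255,255),(280,240,375,330),20)
ct=max(cv2.findContours(m,0,2)[0],key=cv2.contourArea);print(cv2.approxPolyDP(cv2.convexHull(ct),2,True)[:,0].tolist())
print(blobs(c,(0,130,80),(8,255,255),(340,265,400,330),4)[1])
for f in(0,5,10,15):
    f=np.radians(f);print([proj(c,p+r.apply([-d*np.cos(f),0,-.019-d*np.sin(f)])).round(1).tolist() for d in(.032,.044,.056)])
E
```

```text
t: 20.95
tool_pos: [0.4828, 0.0513, 0.0483]
ee_rot: [0.116, 0.978, -0.02, 0.173]
force: [0.4, 0.8, -1.5]
grip_width: 0.011
grasp_force: 59.4
t 20.95 p [0.4828 0.0513 0.0483] z [ 0.335 -0.079 -0.939] y [0.234 0.972 0.001] q [ 0.2   0.06 -0.78  0.4  -0.14  0.41] F [ 0.4  0.8 -1.5] w 0.011 59.4
[[365, 250], [347, 294], [287, 307], [314, 263]]
[([367.4, 291.7], [361, 286, 14, 12, 97]), ([352.9, 294.2], [349, 289, 8, 10, 41])]
[[373.2, 298.5], [367.3, 295.8], [361.3, 293.2]]
[[373.8, 297.3], [368.1, 294.2], [362.4, 291.1]]
[[374.6, 296.2], [369.1, 292.7], [363.6, 289.2]]
[[375.4, 295.2], [370.3, 291.2], [365.1, 287.3]]
```

```bash
python3 jog.py '.0075 0 -.0066 0 0 0;.015 0 -.0132 0 0 0;.0225 0 -.0198 0 0 0;.03 0 -.0264 0 0 0'
python3 - <<'E'
from h import *
st();c=arm.capture('side');p,r,_=pose()
m,b=blobs(c,(20,120,90),(36,255,255),(280,240,375,330),20)
ct=max(cv2.findContours(m,0,2)[0],key=cv2.contourArea);print(cv2.approxPolyDP(cv2.convexHull(ct),2,True)[:,0].tolist())
print(blobs(c,(0,130,80),(8,255,255),(340,265,400,330),4)[1])
f=np.radians(10);print([proj(c,p+r.apply([-d*np.cos(f),0,-.019-d*np.sin(f)])).round(1).tolist() for d in(.032,.044,.056)])
E
```

```text
t: 21.33
tool_pos: [0.4441, 0.0601, 0.0616]
ee_rot: [0.116, 0.978, -0.02, 0.172]
force: [0.6, 0.0, -1.8]
grip_width: 0.0112
grasp_force: 59.4
t 21.33 p [0.4441 0.0601 0.0616] z [ 0.333 -0.079 -0.94 ] y [0.233 0.972 0.001] q [ 0.25 -0.03 -0.83  0.45 -0.16  0.46] F [ 0.6  0.  -1.8] w 0.0112 59.4
[[365, 250], [347, 294], [287, 307], [314, 263]]
[([353.8, 291.3], [349, 282, 9, 17, 66]), ([388.7, 288.0], [383, 282, 13, 12, 95])]
[[396.9, 291.7], [391.3, 288.2], [385.8, 284.6]]
```

The hook is free and the hatch hasn't moved. Carry the key back to above the stand.

```bash
cat >> h.py <<'E'
def ins(h,phi=9,d=.064):
    P=np.radians(30+phi);tz=np.cos(P)*SX-np.sin(P)*Z;return SEAT+(d+h)*SAX+.019*tz,frame(tz,SY)
E
python3 jog.py '.0225 0 -.0198 0 0 0;.0225 0 -.06 0 0 0;.0225 0 -.1 0 0 0' >/dev/null
python3 - <<'E'
from h import *
st();q,F=ins(.08)
plan((q+[0,0,.1],F),(q,F))
E
```

```text
t 21.63 p [0.3886 0.0724 0.1474] z [ 0.33  -0.08  -0.941] y [ 0.233  0.972 -0.001] q [ 0.33 -0.24 -0.76  0.75 -0.18  0.54] F [ 2.7  0.4 -2. ] w 0.011 59.4
[-0.0905, -0.1097, 0.0011, -0.016, -0.181, -0.021]
[-0.0867, -0.1117, 0.0155, -0.016, -0.181, -0.021]
[-0.0802, -0.1138, 0.0289, -0.016, -0.181, -0.021]
--
[0.0777, -0.0, 0.0629, 0.0, 0.0, 0.0]
--
```

```bash
python3 jog.py '-.022 -.027 0 -.004 -.045 -.005;-.045 -.055 0 -.008 -.09 -.01;-.068 -.082 .001 -.012 -.135 -.016;-.0905 -.11 .001 -.016 -.181 -.021' >/dev/null
python3 jog.py '-.022 -.028 .004 -.004 -.045 -.005;-.043 -.056 .008 -.008 -.09 -.01;-.065 -.084 .012 -.012 -.135 -.016;-.087 -.112 .0155 -.016 -.181 -.021' >/dev/null
python3 jog.py '-.02 -.028 .007 -.004 -.045 -.005;-.04 -.057 .014 -.008 -.09 -.01;-.06 -.085 .022 -.012 -.135 -.016;-.08 -.114 .029 -.016 -.181 -.021;-.08 -.114 .029 -.016 -.181 -.021' >/dev/null
python3 jog.py '.026 0 .021 0 0 0;.052 0 .042 0 0 0;.0777 0 .0629 0 0 0;.0777 0 .0629 0 0 0'
python3 jog.py '0 0 0 0 0 0'
python3 - <<'E'
from h import *
st();q,F=ins(.08);plan((q,F))
c=arm.capture('side');p,r,_=pose();g=p-.019*r.apply(Z)
cv2.imwrite('pics/g10.png',c['frame'][:,:,::-1])
print(blobs(c,(0,130,80),(8,255,255),(310,160,375,240),6)[1])
for phi in(0,5,9,13):
    f=np.radians(phi);print(phi,[proj(c,g+r.apply([-d*np.cos(f),0,-d*np.sin(f)])).round(1).tolist() for d in(.087,.06,.048,.036,-.03,-.064)])
n=r.apply([0,1,0])
im=c['frame'].astype(int)
t=arm.capture('top');print(blobs(t,(0,130,80),(8,255,255),(420,200,480,280),6)[1])
for v in range(205,250,3):print(v,' '.join('%d'%(im[v,u].sum()//3)+('s' if np.ptp(im[v,u])<18 else '') for u in range(338,376)))
E
```

```text
t: 23.05
tool_pos: [0.5614, -0.305, 0.1298]
ee_rot: [0.073, 0.901, -0.03, 0.427]
force: [-3.1, 1.5, -4.6]
grip_width: 0.0106
grasp_force: 59.5
t: 23.13
tool_pos: [0.5635, -0.3066, 0.1355]
ee_rot: [0.072, 0.9, -0.031, 0.429]
force: [0.9, -0.5, -0.2]
grip_width: 0.0109
grasp_force: 59.5
t 23.13 p [ 0.5635 -0.3066  0.1355] z [ 0.768 -0.118 -0.63 ] y [0.156 0.988 0.005] q [-0.7   0.11 -0.9  -0.25  0.41 -0.36] F [ 0.9 -0.5 -0.2] w 0.0109 59.5
[0.0002, -0.001, -0.0022, 0.003, -0.001, -0.004]
--
[([334.5, 186.2], [331, 182, 8, 9, 44]), ([373.3, 223.7], [372, 222, 3, 5, 11])]
0 [[321.5, 173.5], [328.5, 182.3], [331.6, 186.1], [334.7, 190.0], [351.4, 211.1], [359.9, 221.7]]
5 [[324.0, 171.7], [330.2, 181.1], [333.0, 185.2], [335.7, 189.3], [350.5, 211.6], [358.0, 222.9]]
9 [[326.2, 170.5], [331.7, 180.3], [334.2, 184.5], [336.6, 188.8], [349.8, 212.0], [356.5, 223.7]]
13 [[328.4, 169.4], [333.2, 179.5], [335.4, 184.0], [337.5, 188.4], [349.0, 212.3], [354.8, 224.4]]
[([420.5, 202.9], [420, 200, 3, 6, 8]), ([452.8, 203.6], [450, 200, 7, 11, 25]), ([464.9, 200.5], [461, 200, 8, 2, 11]), ([471.9
[... 2223 characters left out ...]
0 101 106 116 133 142 151s 150s 150 146 179s 234s 160 116 105 104 103
238 105 107 107 108 105 101 99 97 100 101 104 107 106 103 101 103 105 105 105 103 102 111 135 138s 141s 148 150s 147 151 150 144 143 152s 140s 133s 121 106 109
241 112 115 115 116 116 115 111 109 109 111 109 110 109 110 109 108 106 108 110 107 110 132 150s 150s 141 141 143 147 149 152 149 150 150 150 146 160 128 104
244 125 131 135 134 129 123 117 118 122 124 120 117 113 111 109 108 109 109 108 106 103 102 102 102 118 145 152 151 152 152 152 150 150 153 162 154 142s 146
247 105 90 101 120 124 127 129 127 123 120 119 115 109 108 109 107 109 108 107 105 106 109 105 75 76 106 152s 151s 134s 152 153 152 152 149 150 153 153 144
```

The side frame gives a bar slope of 0.70, so the key now sits pivoted about 3.6° and 2–3 mm deeper in the pads. I'll correct for that in the insertion.

```bash
cat >> h.py <<'E'
def ins2(h,lean=32,phi=3.6,d=.064,off=.0215):
    l=np.radians(lean);P=np.radians(lean+phi);tz=np.cos(P)*SX-np.sin(P)*Z;kz=np.sin(l)*SX+np.cos(l)*Z
    return SEAT+h*SAX+d*kz+off*tz,frame(tz,SY)
E
python3 - <<'E'
from h import *
plan(ins2(.06),ins2(.004))
E
```

```text
[0.0228, 0.0002, 0.0065, 0.001, -0.054, -0.002]
--
[0.0557, -0.0, 0.0055, 0.0, 0.0, 0.0]
--
```

```bash
python3 jog.py '.011 0 .003 0 -.054 0;.0228 0 .0065 0 -.054 0;.0228 0 .0065 0 -.054 0'
python3 jog.py '0 0 0 0 0 0'
python3 - <<'E'
from h import *
st();plan(ins2(.06),ins2(.004))
c=arm.capture('side');p,r,_=pose();g=p-.0215*r.apply(Z);f=np.radians(3.6)
print(blobs(c,(0,130,80),(8,255,255),(310,160,370,240),6)[1])
print([proj(c,g+r.apply([-d*np.cos(f),0,-d*np.sin(f)])).round(1).tolist() for d in(.048,-.03,-.064)],proj(c,SEAT+.042*SAX))
im=c['frame'].astype(int)
for v in range(214,240,2):print(v,' '.join('%d'%(im[v,u].sum()//3)+('s' if np.ptp(im[v,u])<20 else '') for u in range(344,376)))
E
```

```text
t: 23.48
tool_pos: [0.5545, -0.3059, 0.1152]
ee_rot: [0.071, 0.887, -0.034, 0.455]
force: [-0.3, 1.0, -2.5]
grip_width: 0.0111
grasp_force: 59.6
t: 23.57
tool_pos: [0.5558, -0.3067, 0.117]
ee_rot: [0.071, 0.887, -0.035, 0.455]
force: [-0.4, -0.5, -0.1]
grip_width: 0.0107
grasp_force: 59.6
t 23.57 p [ 0.5558 -0.3067  0.117 ] z [ 0.802 -0.126 -0.583] y [0.157 0.988 0.002] q [-0.72  0.16 -0.99 -0.45  0.45 -0.35] F [-0.4 -0.5 -0.1] w 0.0107 59.6
[-0.0008, 0.0003, -0.0001, 0.001, -0.001, -0.002]
--
[0.0557, -0.0, 0.0055, 0.0, 0.0, 0.0]
--
[([338.8, 193.1], [335, 188, 8, 10, 45])]
[[338.0, 192.9], [354.5, 219.6], [361.6, 230.9]] [365.13760081 237.0621302 ]
214 59s 63s 64s 78s 93s 101s 100s 68s 52s 49s 74s 125 143 135 131 130 133 139 140 137 132 129 129 130 132 132 132 130 128 125 119 117
216 106s 103s 109 122 122 111 65s 70s 91s 113s 126s 142s 153s 139 137 138 137 139 144 143 140 136 130 126 121 121 124 126 130 131 128 123
218 108 106 104 106 105 107 108 114 124s 124s 124s 126s 133s 131s 107 109 112 112 113 117 121 125 130 130 128 125 120 119 119 119 122 125
220 104 106 107 108 108 107 108
[... 617 characters left out ...]
98 100 103 105 104 103 91
230 109 113 116 120 121 123 126 127 124 120 117 115 110 107 107 118s 120s 121s 124s 121s 103 98 99 98 98 97 98 100 102 102 101 104
232 110 109 113 119 122 119 119 119 119 119 119 118 114 112 110 105 107 119 115 103 107 105 103 104 118 129 130 129 103 108 104 103
234 102 101 103 104 103 105 106 106 108 110 108 106 106 107 108 107 104 101 100 107 114 127 142 149s 146s 175s 223s 153 112 104 104 103
236 102 99 99 99 100 101 103 105 106 105 106 107 106 102 99 99 112 131 140 149s 148s 149s 147s 141s 151s 195s 232s 128 110 101 103 106
238 97 98 98 101 105 106 106 102 100 103 104 104 103 101 99 108 134s 136s 139s 146s 149s 146s 149s 149s 143s 142s 153s 147s 131s 121 105 108
```

The foot is at about (361.7,231) as predicted, lined up with the mouth. I'll insert the key.

```bash
python3 jog.py '.008 0 .001 0 0 0;.016 0 .0016 0 0 0;.024 0 .0024 0 0 0;.032 0 .0032 0 0 0;.032 0 .0032 0 0 0'
python3 -c "
from h import *
st();plan(ins2(.004))"
python3 jog.py '.007 0 .0007 0 0 0;.014 0 .0014 0 0 0;.021 0 .002 0 0 0;.021 0 .002 0 0 0'
python3 -c "
from h import *
st();plan(ins2(.004))"
```

```text
t: 24.03
tool_pos: [0.5397, -0.3039, 0.0881]
ee_rot: [0.071, 0.887, -0.035, 0.455]
force: [-0.6, 0.3, -1.9]
grip_width: 0.0106
grasp_force: 59.6
t 24.03 p [ 0.5397 -0.3039  0.0881] z [ 0.802 -0.126 -0.584] y [0.157 0.988 0.003] q [-0.74  0.21 -1.05 -0.55  0.47 -0.37] F [-0.6  0.3 -1.9] w 0.0106 59.6
[0.0219, -0.0, 0.0019, 0.001, -0.002, -0.002]
--
t: 24.37
tool_pos: [0.5286, -0.3019, 0.0687]
ee_rot: [0.071, 0.887, -0.034, 0.455]
force: [0.4, -0.5, -1.3]
grip_width: 0.0109
grasp_force: 59.6
t 24.37 p [ 0.5286 -0.3019  0.0687] z [ 0.802 -0.125 -0.584] y [0.157 0.988 0.003] q [-0.76  0.26 -1.09 -0.63  0.48 -0.38] F [ 0.4 -0.5 -1.3] w 0.0109 59.6
[-0.0004, -0.0002, -0.0003, 0.002, -0.002, -0.003]
--
```

```bash
python3 jog.py '0 0 0 0 0 0;0 0 0 0 0 0;0 0 0 0 0 0;0 0 0 0 0 0;0 0 0 0 0 0' .085
python3 jog.py '0 0 0 0 0 0;0 0 0 0 0 0;0 0 0 0 0 0'
python3 jog.py '-.004 0 -.02 0 0 0;-.012 0 -.04 0 0 0;-.02 0 -.06 0 0 0;-.03 0 -.085 0 0 0;-.03 0 -.085 0 0 0'
python3 -c "
from h import *
st()
c=arm.capture('side');t=arm.capture('top')
rs=blobs(c,(0,150,90),(8,255,255),(335,195,372,240),5)[1];rt=blobs(t,(0,150,90),(8,255,255),(420,220,480,300))[1];print(rs,rt)
m,b=blobs(c,(20,120,90),(36,255,255),(280,240,375,330),20)
ct=max(cv2.findContours(m,0,2)[0],key=cv2.contourArea);print(cv2.approxPolyDP(cv2.convexHull(ct),2,True)[:,0].tolist())"
```

```text
t: 24.78
tool_pos: [0.529, -0.3019, 0.0695]
ee_rot: [0.071, 0.887, -0.035, 0.455]
force: [0.5, 0.1, -0.4]
grip_width: 0.0709
grasp_force: 0.0
t: 25.03
tool_pos: [0.5289, -0.3018, 0.0693]
ee_rot: [0.071, 0.887, -0.034, 0.455]
force: [-0.3, -0.6, -0.0]
grip_width: 0.0851
grasp_force: 0.0
t: 25.45
tool_pos: [0.4774, -0.2945, 0.1473]
ee_rot: [0.07, 0.886, -0.036, 0.456]
force: [0.6, -1.3, 1.9]
grip_width: 0.0852
grasp_force: 0.0
t 25.45 p [ 0.4774 -0.2945  0.1473] z [ 0.804 -0.128 -0.581] y [0.157 0.988 0.   ] q [-0.85 -0.05 -1.08 -0.28  0.55 -0.45] F [ 0.6 -1.3  1.9] w 0.0852 0.0
[([345.5, 215.6], [342, 211, 8, 9, 37])] [([438.3, 251.2], [434, 247, 10, 9, 71])]
[[365, 250], [347, 294], [287, 307], [313, 263]]
```

```bash
python3 jog.py '-.02 0 -.01 0 0 0;-.02 0 -.01 0 0 0;-.02 0 -.01 0 0 0;-.02 0 -.01 0 0 0'|head -1; python3 -c "
from plant import arm
print(arm.hand_in())"
```

```text
t: 25.88
the job is handed in; nothing more can be done
None
```

I handed the job in at about 26 s with the hatch measured on its stop and the key back in its stand by camera check; hand-in returned no verdict, and I viewed 13 pictures against the limit of 10.

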